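Pack the open end of a vice so its jaw sits square, and hold the wedge in

ROBOT

A 6-joint arm with a two-finger parallel gripper is mounted at the origin on the work surface. World frame = base frame: x ahead of the robot, y to its left, z up, the work surface at z = 0. Lengths are in m, angles in rad, forces in N, time in s.
With the tool pointing down it reaches from about 0.275 to 0.825 m from the base axis. Payload 4.9 kg.
Tool frame: the origin (TCP) lies at the very end of the fingers, on their centre line; the grasp point (between the pads) lies hold_point_z behind it (hold_point_z is the distance from the TCP to the grasp point, in m); z points along the fingers, y is the line along which they close (so a half turn about z gives the same grasp; the last joint's range is limited). The gripper opens to 85 mm and grips with 20 to 120 N. Pads are 22 mm wide; open, the fingers measure 114 mm over their backs; the gripper's body (76 mm by 85 mm) begins 54 mm behind the grasp point. The pads swing forward as they close: fully open they stand 13 mm farther back than shut.
Start: joints at [1.044, 0.326, -0.193, 1.052, 0, 1.437], TCP at [0.211, 0.508, 0.231] pointing down, gripper open.
Joint ranges: [-2.65, 2.65], [-0.97, 1.79], [-1.3, 1.35], [-1.93, 2.1], [-1.47, 1.37], [-3.14, 3.14]. Speed limits (rad/s): [2.57, 2.57, 3.14, 3.14, 3.14, 3.14].

INTERFACE

Orientations are given as a 3x3 rotation matrix whose columns are the frame's x, y, z axes.
In Python, from cell import get_obs, camera, get_calibration, finish_job, hold_point_z gives the robot as it stands.
- The arm moves only by the tool carry_out, never from a script. Its argument "rows" is a list of rows, each a list of 7 numbers: the opening, from -1 (shut) to 1 (fully open), so that 0 is half open, then the shift along the tool's x, y, z as a fraction of full scale, then the turn, a rotation vector about the tool's x, y, z as a fraction of full scale. In form: [[gripper, dx, dy, dz, rx, ry, rz], ...]. A call has 1 to 12 rows; each row shifts and turns the commanded pose from where the row before left it, along the tool's axes as they then stand; what a row does not reach is not made up. Full scale, the value 1, is 8 cm for a shift and 90 degrees for a turn. A row lasts 1/10 s, in which the tool goes at most 50 mm and 8.59 degrees, less where a joint would pass 70% of its speed; a pose out of reach is approached as far as the arm can. A call with a number of a shift or a turn outside -1 to 1 is refused whole. A call with a gripper value outside its range is refused whole. The fingers move at their own pace and stop on an object; "force" is the grip in N (left out, the last holds). Time passes only in rows, so rows that do not move let the fingers close. It gives the time, the measured TCP pose, the force, the opening and the grip force at its end, in the units of the state.
- get_obs(): the state, without advancing time (a new reading comes with each control period).
- camera(name): name is "scene" or "top" or "wrist"; returns the picture (480x640x3 uint8, blue, green, red); there is no depth.
- get_calibration(name): a dict with "vfov" (degrees; the focal length in pixels is half the picture's height over the tangent of half this angle, whatever the lens; pixels are square), "cx", "cy" (the principal point, pixels), "dist_coeffs" ([k1, k2, p1, p2, k3] as OpenCV has them; the pictures are not rectified), "extrinsics" (4x4, takes a point from world to camera coordinates). Camera axes: x right, y down, z forward; pixel columns grow to the right and rows downward; lengths in m; the calibration is good to about 2 mm. A picture is of the moment at which its call begins: read the wrist's pose just before it. get_calibration takes no time and is no camera call; for the wrist camera it gives the pose at the moment of the call.
- finish_job(): hands the job in; it is judged then, once.
The state is a dict: "time": time; "qpos": joint angles; "dq": joint speeds; "tau": joint torques, N m; "eef_pos": TCP position; "tcp_rot": TCP orientation; "contact_force": force on the tool from outside, world axes, zero at the start; "moment": the same for the moment, N m; "grip_width": finger opening in m; "grip_force": force on a finger pad.
Only numpy, scipy, OpenCV 4.12 (cv2) and the standard library are available. Lean on these libraries where they do the work, as an engineer would, in place of code of your own. Each camera call takes 0.05 s, during which the arm holds its last target. There are 200 camera calls.

TASK

The wooden blank is gripped at one end of the drill vice only, so the moving jaw has racked: it toes in at the empty end. Stand packers from the holder on the vice bed in the empty end, flat against the fixed jaw, as many as leave just room for the wedge; then press the wedge down, thin end first and its upright face against the packers, between them and the moving jaw, until you feel it bite, the jaw lies square against the blank and the packing is tight. Finish still gripping the wedge and holding it pressed in, with unused packers left standing in the holder, so that I can tighten the screw; do not disturb the other things on the table.

Things in the scene. Friction and masses are not known exactly. Their poses are not given: they have to be found in the camera images.
- vise: Grey drill-press vice bolted down, screw handle on the far side from the robot. Origin on the table below the middle of the fixed jaw's working face; +x square out of that face towards the moving jaw (away from the robot), y along the jaws, z up. Jaws span y -92 to +92 mm; fixed jaw top 122 mm, moving jaw top 104 mm above the table, flat bed between them 28 mm. The blank fills y +35 to +88 mm.
- pack_spot (a point): Point on the vice bed at the foot of the fixed jaw's face (x = 0, y = -58 mm, z = 28 mm in the vice's frame, same axes): the middle of the empty end, where the packing goes. The bed is clear 30 mm to either side of it along y.
- fixed_jaw: Brown wooden liner of the fixed jaw (nearer the robot), 12 mm thick, top 122 mm above the table; its working face is the plane x = 0 of the vice's frame. Origin and axes are those of vise.
- work: Dark hardwood blank with a tenon, fixed in the +y end of the vice, flush against the fixed jaw; shoulder 98 mm, tenon top 124 mm above the table. Origin at table height below the middle of its face towards the moving jaw: the origin's x in the vice's frame is the blank's thickness, 24 to 49 mm, and so the distance between the jaws once the moving jaw is square.
- jaw (a joint): Racking of the moving jaw about the end of its screw (upright axis at y = 0 of the vice), rad: 0 = square, flat on the blank (a firm stop); positive = toed in at the empty end (starts 0.02 to 0.045, limit 0.06), narrowing the gap at pack_spot by 58 mm times this value. Stiff: about 3 N at the empty end moves it, and it stays where left.
- jaw_face: Brown wooden liner of the moving jaw, 184 mm long, 12 mm thick, top 104 mm above the table, bottom at the bed. Origin at table height on the axis the jaw turns about, 30 mm behind the working face (which looks to its -x); y along the jaw.
- rack: Plywood holder block, 180 x 64 x 40 mm, fixed. Origin centre of its underside, long side along x. Four slots from the top down to 6 mm above the table, 40 mm long in y: at x = -63, -21, +21 mm, 15 mm wide, a packer standing in each; at x = +63 mm, 12 mm wide, the wedge, tapered face to the holder's +x. The vice's x and the holder's x differ by under 0.5 rad.
- packer1: One of three equal pale wooden packers: upright plate 12 mm thick (its x), 36 mm wide (its y), 122 mm tall (z), upper corners rounded to 8 mm radius, 35 g. Origin centre of its underside. Fingers wider than 12 mm rub along the sides of packers already standing beside it in the vice: grip lightly, or off-centre towards the moving jaw, and carry its foot above their tops (150 mm above the table).
- packer2: One of three equal pale wooden packers: upright plate 12 mm thick (its x), 36 mm wide (its y), 122 mm tall (z), upper corners rounded to 8 mm radius, 35 g. Origin centre of its underside. Fingers wider than 12 mm rub along the sides of packers already standing beside it in the vice: grip lightly, or off-centre towards the moving jaw, and carry its foot above their tops (150 mm above the table).
- packer3: One of three equal pale wooden packers: upright plate 12 mm thick (its x), 36 mm wide (its y), 122 mm tall (z), upper corners rounded to 8 mm radius, 35 g. Origin centre of its underside. Fingers wider than 12 mm rub along the sides of packers already standing beside it in the vice: grip lightly, or off-centre towards the moving jaw, and carry its foot above their tops (150 mm above the table).
- wedge: Pale wooden wedge 158 mm tall, 36 mm wide (y), 40 to 70 g. Origin at the lower, thin end, middle of the upright flat face (its plane x = 0). The other face (+x) tapers: 3 mm thick at the bottom, 1 mm more per 4 mm up, 24 mm from 84 mm up (block head, grip its 36 mm width). Best with 8 to 20 mm left for it, jaw square; over 22 mm it reaches the bed. About 12 N down squares the jaw.
- spool: Bystander: white thread spool, 28 mm across, 36 mm tall, standing.
- jar: Bystander: small glass jar with black cap, 40 mm across, 45 mm tall.
- driver: Bystander: screwdriver lying on the table, 170 mm long.
Mind the look-alikes: they are no part of the job. Leave any yellow look-alike of the wedge alone. Leave any purple look-alike of the packer3 alone.

How it is judged:
By the outcome, as a careful person would: the job done as asked, in the order asked, and still so for the second after the job is handed in, while the arm keeps its last pose, push and grip.
It also fails if it takes over 72 s, if anything falls off the work surface, if the arm or the gripper's body presses on something with over 40 N, if the wrist force passes 120 N, or if a joint passes its speed limit or range.

## Working session

There is one attempt and no reset: what is moved stays moved. The work goes in short steps, Python scripts to look and compute and a tool call to move; the robot and the scene stay as the last step left them, time stands still between calls to the robot, and variables do not carry over. Pictures are saved under pics/ and viewed, at most 10 in all, crops included, and the job is handed in when it is done.

Besides the shell and the picture viewer there is one more tool, called as name([rows], argument=value, ...), one row to a line, values as JSON. carry_out: Moves the arm, as the interface text tells. Its arguments: {"type":"object","properties":{"rows":{"type":"array","items":{"type":"array","items":{"type":"number","minimum":-1,"maximum":1}}},"force":{"type":"number"}},"required":["rows"]}

```bash
ls; mkdir -p pics; python3 - <<'E'
from cell import *
import cv2
o=get_obs();print(o['time'],o['eef_pos'],o['tcp_rot'],o['grip_width'],hold_point_z)
for n in('scene','top'):
    cv2.imwrite(f'pics/{n}0.png',camera(n));c=get_calibration(n);print(n,c)
E
```

```text
pics
0.0 [0.21020542 0.50763148 0.23050545] [[-9.23838135e-01  3.82782310e-01 -8.95978446e-04]
 [ 3.82783258e-01  9.23837059e-01 -1.43711640e-03]
 [ 2.77635358e-04 -1.67062848e-03 -9.99998566e-01]] 0.08536530022146749 0.0187
scene {'vfov': 43.30041540766022, 'cx': 314.1442480789595, 'cy': 244.40450674068788, 'dist_coeffs': array([0.01544016, 0.        , 0.        , 0.        , 0.        ]), 'extrinsics': array([[ 0.58064528,  0.81412681,  0.0069713 , -0.30016915],
       [ 0.68692768, -0.48529324, -0.54094439, -0.38001464],
       [-0.43701421,  0.31888558, -0.84102947,  1.77388743],
       [ 0.        ,  0.        ,  0.        ,  1.        ]])}
top {'vfov': 49.22845520492862, 'cx': 320.9230114933372, 'cy': 237.1223446101134, 'dist_coeffs': array([0.01518102, 0.        , 0.        , 0.        , 0.        ]), 'extrinsics': array([[ 0.00817202, -0.99991016,  0.01062466, -0.02821271],
       [-0.9815227 , -0.01005211, -0.19108151,  0.54207777],
       [ 0.19117115, -0.00886682, -0.98151667,  1.28546458],
       [ 0.        ,  0.        ,  0.        ,  1.        ]])}
```

View pics/top0.png

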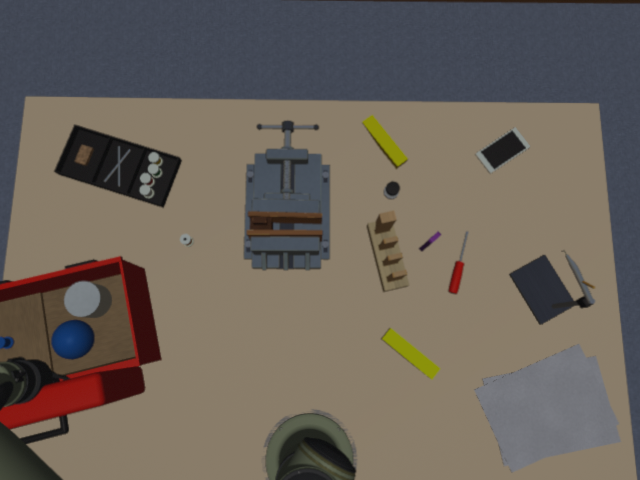

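View pics/scene0.png

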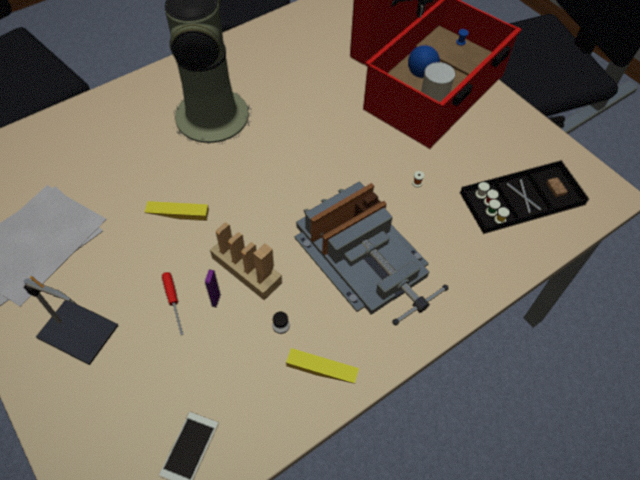

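The top view shows the vice at about (287,225), with the blank at its left (+y) end. The holder is at (388,255) with the wedge at its far end. The yellow bars and the purple plate are look-alikes. I'll enlarge both views.

```bash
python3 - <<'E'
import cv2
a=cv2.imread('pics/top0.png')[195:300,235:425];cv2.imwrite('pics/top_c.png',cv2.resize(a,None,fx=4.2,fy=4.2,interpolation=cv2.INTER_CUBIC))
a=cv2.imread('pics/scene0.png')[180:310,200:400];cv2.imwrite('pics/scene_c.png',cv2.resize(a,None,fx=4,fy=4,interpolation=cv2.INTER_CUBIC))
E
```

```text
(no output)
```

View pics/top_c.png

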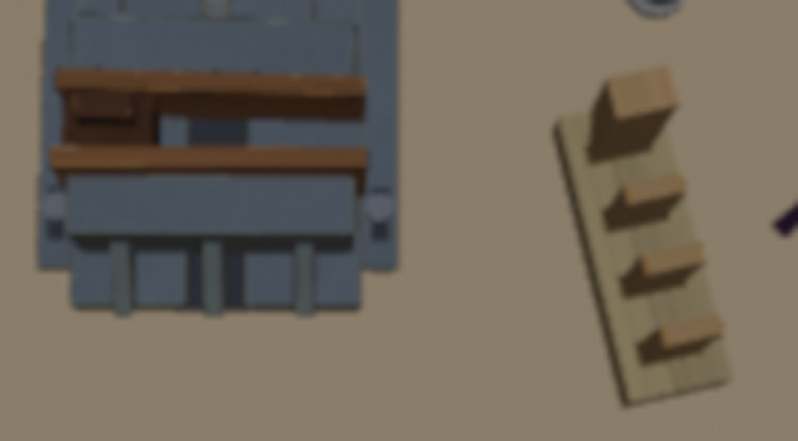

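The enlarged top view shows the fixed liner's top edge from (51,148) to (367,148), the moving liner from (55,70) to (365,80), the holder's corners at (557,122), (625,405) and (730,378), and the packer tops.

```bash
cat > h.py <<'E'
from cell import *
import cv2,numpy as np
def K(c):
    f=240/np.tan(np.radians(c['vfov']/2));return np.array([[f,0,c['cx']],[0,f,c['cy']],[0,0,1.]])
def back(c,uv,z):
    uv=np.array(uv,float).reshape(-1,1,2)
    n=cv2.undistortPoints(uv,K(c),np.array(c['dist_coeffs'])).reshape(-1,2)
    T=np.array(c['extrinsics']);R,t=T[:3,:3],T[:3,3]
    d=np.c_[n,np.ones(len(n))]@R; o=-R.T@t
    return o+d*((z-o[2])/d[:,2])[:,None]
def proj(c,P):
    T=np.array(c['extrinsics'])
    return cv2.projectPoints(np.array(P,float).reshape(-1,1,3),cv2.Rodrigues(T[:3,:3])[0],T[:3,3],K(c),np.array(c['dist_coeffs']))[0].reshape(-1,2)
E
python3 - <<'E'
from h import *
np.set_printoptions(precision=4,suppress=True)
c=get_calibration('top')
s=lambda l:np.array(l)/4.2+[235,195]-0.4
print('fixed',back(c,s([(51,149),(367,149),(53,170),(367,166)]),.122))
print('mov far,near edge',back(c,s([(57,70),(365,79),(55,88),(365,95)]),.104))
print('rack',back(c,s([(557,122),(625,405),(730,378)]),.04))
print('packers top',back(c,s([(690,333),(672,261),(655,191)]),.122))
print('wedge top',back(c,s([(642,93)]),.158+.006))
E
```

```text
fixed [[ 0.5443  0.1571  0.122 ]
 [ 0.5462 -0.025   0.122 ]
 [ 0.532   0.1555  0.122 ]
 [ 0.5362 -0.0251  0.122 ]]
mov far,near edge [[ 0.5956  0.1577  0.104 ]
 [ 0.5921 -0.0237  0.104 ]
 [ 0.5847  0.1585  0.104 ]
 [ 0.5824 -0.0238  0.104 ]]
rack [[ 0.5816 -0.1431  0.04  ]
 [ 0.4074 -0.1825  0.04  ]
 [ 0.4243 -0.2463  0.04  ]]
packers top [[ 0.4412 -0.2096  0.122 ]
 [ 0.4825 -0.2001  0.122 ]
 [ 0.5232 -0.1911  0.122 ]]
wedge top [[ 0.5711 -0.1787  0.164 ]]
```

View pics/scene_c.png

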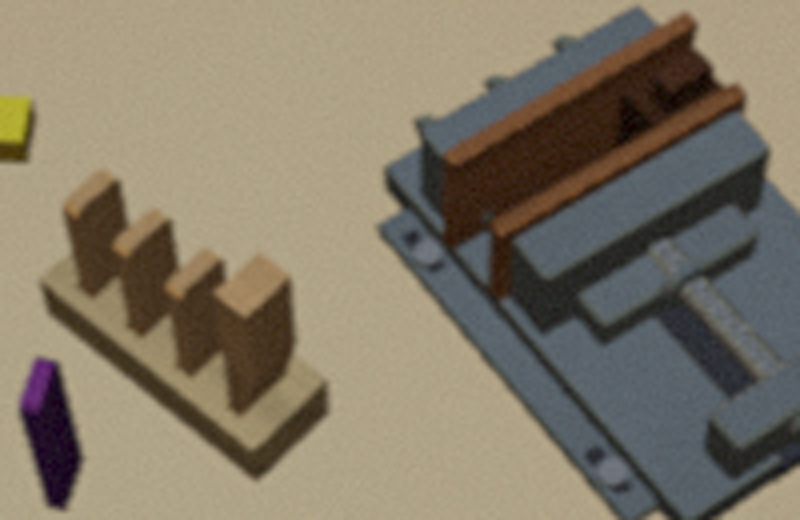

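carry_out([
  [1,-0.2,-0.2,-0.2,0,0,0],
  [1,-0.37,-0.44,-0.2,0,0,0],
  [1,-0.38,-0.45,0,0,0,0],
  [1,-0.38,-0.45,0,0,0,0],
  [1,-0.38,-0.45,0,0,0,0],
  [1,-0.38,-0.45,0,0,0,0],
  [1,-0.38,-0.45,0,0,0,0],
  [1,-0.38,-0.45,0,0,0,0],
  [1,-0.38,-0.45,0,0,0,0],
  [1,-0.38,-0.45,0,0,0,0],
  [1,-0.38,-0.45,0,0,0,0],
  [1,-0.38,-0.45,0,0,0,0],
])

```text
time: 1.3
eef_pos: [0.3761, -0.0075, 0.2633]
tcp_rot: [[-0.924, 0.383, 0.0], [0.383, 0.924, 0.0], [-0.0, 0.0, -1.0]]
contact_force: [0.9, 0.8, 0.9]
grip_width: 0.0855
grip_force: 0.0
```

carry_out([
  [1,-0.38,-0.45,0,0,0,0],
  [1,-0.38,-0.45,0,0,0,0],
  [1,-0.38,-0.45,0,0,0,0],
  [1,-0.3,-0.4,0,0,0,0],
  [1,0,0,0,0,0,-0.078],
  [1,0,0,0,0,0,-0.078],
  [1,0,0,0,0,0,-0.078],
  [1,0,0,0,0,0,-0.078],
  [1,0,0,0,0,0,-0.078],
  [1,0,0,0,0,0,0],
  [1,0,0,0,0,0,0],
])

```text
time: 2.4
eef_pos: [0.4287, -0.1789, 0.2631]
tcp_rot: [[-0.976, -0.216, -0.0], [-0.216, 0.976, 0.0], [0.0, 0.0, -1.0]]
contact_force: [0.8, 0.7, -0.4]
grip_width: 0.0853
grip_force: 0.0
```

```bash
cat >> h.py <<'E'
def go(xyz,yaw):
    # total shift (tool units, at present axes) then turn to bring tool y to world yaw, tool straight down
    o=get_obs();R=np.array(o['tcp_rot']);d=np.array(xyz)-o['eef_pos']
    y=np.array([np.cos(yaw),np.sin(yaw),0]);z=np.array([0,0,-1.]);Rt=np.c_[np.cross(y,z),y,z]
    print('pos',np.round(o['eef_pos'],4),'shift',np.round(R.T@d/.08,3),'turn',np.round(cv2.Rodrigues(R.T@Rt)[0].ravel()/(np.pi/2),4))
E
python3 - <<'E'
from h import *
o=get_obs();c=get_calibration('wrist');im=camera('wrist');cv2.imwrite('pics/w1.png',im)
np.save('w1.npy',c,allow_pickle=True)
go([.4412,-.2096,.25],1.793);print(o['time'],o['qpos'],o['contact_force'])
E
```

```text
pos [ 0.4288 -0.1789  0.2631] shift [-0.068 -0.408  0.164] turn [ 0.0002 -0.0002 -0.0028]
2.4 [-5.54348836e-01  1.46576675e-01 -3.45578472e-01  1.07922746e+00
 -2.86970320e-06 -7.71652762e-01] [ 0.84541909  0.73448253 -0.38140747]
```

View pics/w1.png

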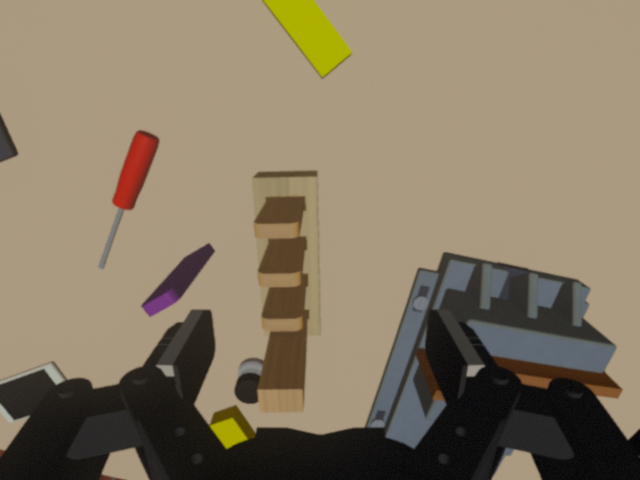

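The wrist view shows the packer tops centred at about (277,229), (280,278) and (282,323), and the wedge top at (281,400).

```bash
python3 - <<'E'
from h import *
np.set_printoptions(precision=4,suppress=True)
c=np.load('w1.npy',allow_pickle=True).item()
im=cv2.imread('pics/w1.png')
cv2.imwrite('pics/w1c.png',cv2.resize(im[190:420,240:340],None,fx=2.6,fy=2.6,interpolation=cv2.INTER_CUBIC))
print(back(c,[(277,229),(280,278),(282,323)],.128),back(c,[(281,400)],.164))
print('rack top',back(c,[(254,178),(317,178),(320,333)],.04))
# model check
y=.222;ex=np.array([np.cos(y),np.sin(y),0]);ey=np.array([-ex[1],ex[0],0])
print('top-cam packers @.128');ct=get_calibration('top');s=lambda l:np.array(l)/4.2+[235,195]-.4
print(back(ct,s([(690,333),(672,261),(655,191)]),.128))
E
```

```text
[[ 0.44   -0.2088  0.128 ]
 [ 0.4802 -0.199   0.128 ]
 [ 0.521  -0.1898  0.128 ]] [[ 0.5693 -0.1784  0.164 ]]
rack top [[ 0.423  -0.2445  0.04  ]
 [ 0.4098 -0.1845  0.04  ]
 [ 0.5798 -0.1439  0.04  ]]
top-cam packers @.128
[[ 0.4405 -0.2086  0.128 ]
 [ 0.4816 -0.1992  0.128 ]
 [ 0.5221 -0.1902  0.128 ]]
```

View pics/w1c.png

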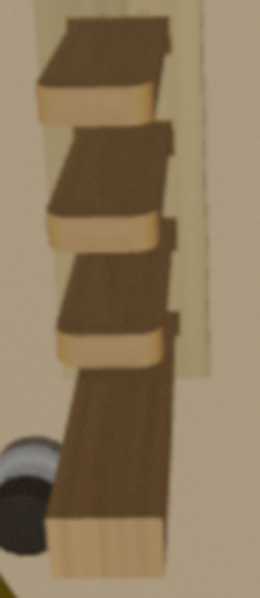

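```bash
python3 - <<'E'
from h import *
go([.4463,-.2075,.101],1.793)
E
```

```text
pos [ 0.4288 -0.1789  0.2631] shift [-0.137 -0.397  2.026] turn [ 0.0002 -0.0002 -0.0028]
```

carry_out([
  [1,-0.137,-0.397,0,0,0,-0.003],
  [1,0,0,0.3,0,0,0],
  [1,0,0,0.4,0,0,0],
  [1,0,0,0.4,0,0,0],
  [1,0,0,0.4,0,0,0],
  [1,0,0,0.3,0,0,0],
  [1,0,0,0.226,0,0,0],
  [1,0,0,0,0,0,0],
])

```text
time: 3.25
eef_pos: [0.4447, -0.2064, 0.0989]
tcp_rot: [[-0.975, -0.221, -0.004], [-0.221, 0.975, 0.003], [0.003, 0.004, -1.0]]
contact_force: [0.4, 0.1, -0.1]
grip_width: 0.0854
grip_force: 0.0
```

carry_out([
  [-1,0,0,0,0,0,0],
  [-1,0,0,0,0,0,0],
  [-1,0,0,0,0,0,0],
  [-1,0,0,0,0,0,0],
  [-1,0,0,0,0,0,0],
  [-1,0,0,0,0,0,0],
  [-1,0,0,0,0,0,0],
  [-1,0,0,0,0,0,0],
], force=25)

```text
time: 4.05
eef_pos: [0.4474, -0.2082, 0.1023]
tcp_rot: [[-0.975, -0.223, 0.002], [-0.223, 0.975, -0.001], [-0.002, -0.002, -1.0]]
contact_force: [0.9, -0.1, 6.7]
grip_width: 0.0352
grip_force: 27.5
```

carry_out([
  [-1,0,0,-0.05,0,0,0],
  [-1,0,0,-0.15,0,0,0],
  [-1,0,0,-0.25,0,0,0],
  [-1,0,0,-0.35,0,0,0],
  [-1,0,0,-0.4,0,0,0],
  [-1,0,0,-0.4,0,0,0],
  [-1,0,0,-0.3,0,0,0],
  [-1,0,0,-0.2,0,0,0],
  [-1,0,0,0,0,0,0],
  [-1,0,0,0,0,0,0],
])

```text
time: 5.05
eef_pos: [0.4464, -0.2075, 0.2692]
tcp_rot: [[-0.975, -0.223, 0.0], [-0.223, 0.975, -0.0], [-0.0, -0.0, -1.0]]
contact_force: [-0.3, 0.9, -0.6]
grip_width: 0.0354
grip_force: 26.9
```

```bash
python3 - <<'E'
from h import *
o=get_obs();print(o['contact_force'],o['grip_width'],o['tcp_rot'])
c=get_calibration('wrist');np.save('w2.npy',c,allow_pickle=True);im=camera('wrist');cv2.imwrite('pics/w2.png',im)
# vice frame targets: origin O, yaw
O=np.array([.5453,.066]);y=.0104
V=lambda x,yy:O+np.array([np.cos(y)*x-np.sin(y)*yy,np.sin(y)*x+np.cos(y)*yy])
print('spot',V(0,-.058))
for x in(.0085+.006,): go([*V(x,-.058),o['eef_pos'][2]],np.pi/2+y)
E
```

```text
[-0.34201274  0.90420333 -0.60683195] 0.035449232027407296 [[-9.74896133e-01 -2.22660002e-01  2.30279976e-04]
 [-2.22660034e-01  9.74896145e-01 -1.23727624e-04]
 [-1.96949868e-04 -1.71895730e-04 -9.99999966e-01]]
spot [0.54590319 0.00800314]
pos [ 0.4461 -0.2073  0.2686] shift [-1.993  2.307 -0.008] turn [ 0.0005 -0.0005  0.1363]
```

View pics/w2.png

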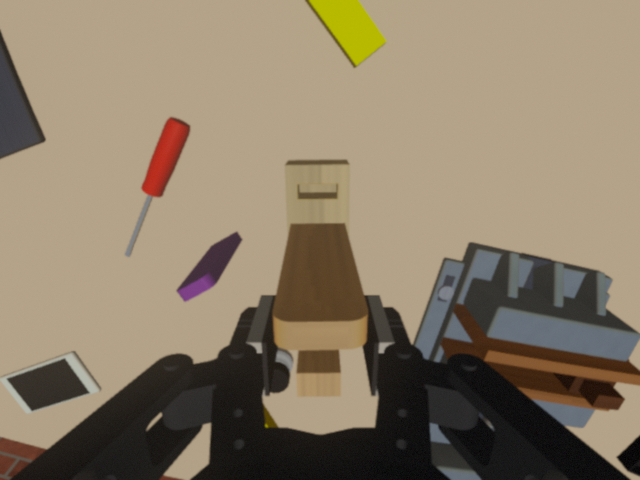

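The packer is held upright by its edges, offset towards the robot side of the fingers; its top is centred at about (320,333) and its foot edge is at row 224. I'll move over the vice.

```bash
python3 - <<'E'
from h import *
np.set_printoptions(precision=4,suppress=True)
c=np.load('w2.npy',allow_pickle=True).item();o=get_obs();R=np.array(o['tcp_rot']);p=np.array(o['eef_pos'])
for uv,z in(((320,319),.2955),((320,346),.2955),((292,224),.173),((347,224),.173)):
    P=back(c,[uv],z)[0]; print(uv,R.T@(P-p))
E
```

```text
(320, 319) [ 0.0134  0.0012 -0.0269]
(320, 346) [ 0.0022  0.0012 -0.0269]
(292, 224) [ 0.0108 -0.0174  0.0955]
(347, 224) [0.0108 0.0188 0.0956]
```

carry_out([
  [-1,-0.2,0.2,0,0,0,0.0],
  [-1,-0.3,0.35,0,0,0,0],
  [-1,-0.35,0.41,0,0,0,0],
  [-1,-0.35,0.41,0,0,0,0],
  [-1,-0.35,0.41,0,0,0,0],
  [-1,-0.27,0.33,0,0,0,0],
  [-1,-0.17,0.2,0,0,0,0],
  [-1,0,0,0,0,0,0.07],
  [-1,0,0,0,0,0,0.066],
  [-1,0,0,0,0,0,0],
  [-1,0,0,0,0,0,0],
  [-1,0,0,0,0,0,0],
])

```text
time: 6.3
eef_pos: [0.5603, 0.0078, 0.2686]
tcp_rot: [[-1.0, -0.012, -0.001], [-0.012, 1.0, 0.0], [0.001, 0.0, -1.0]]
contact_force: [-0.3, -0.4, 0.1]
grip_width: 0.0355
grip_force: 26.9
```

```bash
python3 - <<'E'
from h import *
o=get_obs();c=get_calibration('wrist');np.save('w3.npy',c,allow_pickle=True);im=camera('wrist')
cv2.imwrite('pics/w3.png',im)
go([.5612,.0080,.2686],np.pi/2+.0104);print(o['time'],o['tcp_rot'])
E
```

```text
pos [0.5604 0.0078 0.2688] shift [-0.01   0.003  0.003] turn [ 0.     -0.0004  0.0008]
6.3 [[-9.99928348e-01 -1.19272179e-02 -1.02018939e-03]
 [-1.19273678e-02  9.99928856e-01  1.40982403e-04]
 [ 1.01843528e-03  1.53140475e-04 -9.99999470e-01]]
```

View pics/w3.png

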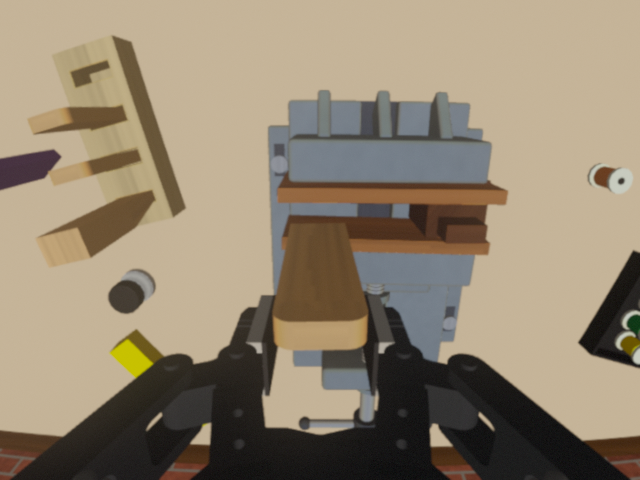

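The held packer's robot-side face is 12 mm from the TCP towards the fixed jaw. The fixed liner's top is the strip at rows 180-205 and the moving liner's is around rows 235-252. I'll get the edges from the pixel values.

```bash
python3 - <<'E'
from h import *
im=cv2.imread('pics/w3.png')
for x in(284,300,390,405):
    print(x,[(r,*map(int,im[r,x-1:x+2].mean(0)[[2,0]])) for r in range(174,258,2)])
E
```

```text
284 [(174, 83, 74), (176, 92, 69), (178, 93, 58), (180, 91, 46), (182, 93, 44), (184, 91, 42), (186, 88, 43), (188, 137, 57), (190, 150, 67), (192, 149, 67), (194, 149, 67), (196, 150, 66), (198, 149, 66), (200, 147, 66), (202, 140, 90), (204, 121, 135), (206, 120, 137), (208, 121, 138), (210, 120, 137), (212, 121, 138), (214, 121, 139), (216, 121, 139), (218, 122, 139), (220, 121, 137), (222, 120, 135), (224, 116, 127), (226, 111, 114), (228, 105, 100), (230, 98, 84), (232, 91, 65), (234, 88, 53), (236, 99, 46), (238, 135, 57), (240, 135, 60), (242, 137, 61), (244, 140, 61), (246, 143, 64), (248, 139, 66), (250, 122, 104), (252, 117, 104), (254, 115, 95), (256, 115, 83)]
300 [(174, 121, 138), (176, 121, 138), (178, 120, 134), (180, 118, 117), (182, 96, 67), (184, 89, 40), (186, 86, 41), (188, 135, 53), (190, 148, 64), (192, 149, 65), (194, 149, 65), (196, 148, 64), (198, 148, 64), (200, 146, 62), (202, 139, 89), (204, 120, 135), (206, 118, 136), (208, 118, 135), (210, 118, 135), (212, 117, 135), (214, 110, 119), (216, 82, 46), (218, 82, 36), (220, 85, 37), (222, 86, 38), (224, 100, 
[... 898 characters left out ...]
, 133), (256, 117, 136)]
405 [(174, 116, 135), (176, 116, 136), (178, 115, 135), (180, 116, 125), (182, 101, 92), (184, 84, 37), (186, 83, 35), (188, 95, 38), (190, 144, 58), (192, 150, 63), (194, 152, 63), (196, 151, 63), (198, 150, 63), (200, 148, 63), (202, 143, 67), (204, 118, 120), (206, 117, 135), (208, 115, 134), (210, 116, 134), (212, 115, 135), (214, 115, 133), (216, 114, 131), (218, 91, 77), (220, 80, 33), (222, 81, 31), (224, 85, 32), (226, 82, 33), (228, 78, 30), (230, 79, 32), (232, 76, 29), (234, 77, 30), (236, 77, 32), (238, 77, 29), (240, 107, 39), (242, 133, 55), (244, 139, 58), (246, 145, 59), (248, 144, 60), (250, 145, 61), (252, 141, 76), (254, 117, 130), (256, 117, 136)]
```

```bash
python3 - <<'E'
from h import *
np.set_printoptions(precision=4,suppress=True)
c=np.load('w3.npy',allow_pickle=True).item()
print(back(c,[(284,202.4),(390,203.2),(405,203.2)],.122));print(back(c,[(284,236.6),(390,239.2),(405,239.8)],.104))
E
```

```text
[[ 0.5465 -0.0192  0.122 ]
 [ 0.5461  0.0641  0.122 ]
 [ 0.5459  0.076   0.122 ]]
[[ 0.581  -0.0214  0.104 ]
 [ 0.5822  0.0699  0.104 ]
 [ 0.5825  0.083   0.104 ]]
```

The room is about 36-38 mm, so two packers leave 12-14 mm for the wedge. I'll back off 2 mm from the fixed jaw and lower the packer.

carry_out([
  [-1,-0.03,0,0.1,0,0,0],
  [-1,0,0,0.3,0,0,0],
  [-1,0,0,0.35,0,0,0],
  [-1,0,0,0.35,0,0,0],
  [-1,0,0,0.3,0,0,0],
  [-1,0,0,0.2,0,0,0],
  [-1,0,0,0.1,0,0,0],
  [-1,0,0,0,0,0,0],
  [-1,0,0,0,0,0,0],
])

```text
time: 7.25
eef_pos: [0.5635, 0.0079, 0.1337]
tcp_rot: [[-1.0, -0.011, 0.001], [-0.011, 1.0, -0.0], [-0.001, -0.0, -1.0]]
contact_force: [-0.4, -0.0, -0.6]
grip_width: 0.0354
grip_force: 26.9
```

carry_out([
  [-1,0,0,0.04,0,0,0],
  [-1,0,0,0.04,0,0,0],
  [-1,0,0,0.03,0,0,0],
  [-1,0,0,0,0,0,0],
])

```text
time: 7.65
eef_pos: [0.5632, 0.008, 0.1245]
tcp_rot: [[-1.0, -0.011, 0.0], [-0.011, 1.0, 0.0], [-0.0, -0.0, -1.0]]
contact_force: [-0.6, -0.9, -0.2]
grip_width: 0.0352
grip_force: 26.9
```

carry_out([
  [-1,0,0,0.012,0,0,0],
  [-1,0,0,0.012,0,0,0],
  [-1,0,0,0,0,0,0],
])

```text
time: 7.95
eef_pos: [0.5643, 0.0078, 0.1242]
tcp_rot: [[-1.0, -0.011, 0.003], [-0.011, 1.0, -0.001], [-0.003, -0.001, -1.0]]
contact_force: [-0.7, -0.2, 8.9]
grip_width: 0.0356
grip_force: 27.8
```

carry_out([
  [-1,0.02,0,0,0,0,0],
  [-1,0.015,0,0,0,0,0],
  [-1,0.012,0,0,0,0,0],
  [-1,0,0,0,0,0,0],
])

```text
time: 8.35
eef_pos: [0.5614, 0.0077, 0.1243]
tcp_rot: [[-1.0, -0.011, 0.005], [-0.011, 1.0, -0.001], [-0.005, -0.001, -1.0]]
contact_force: [0.5, -0.2, 6.1]
grip_width: 0.0355
grip_force: 27.4
```

carry_out([
  [-1,0.015,0,-0.01,0,0,0],
  [-1,0.015,0,0,0,0,0],
  [-1,0.015,0,0,0,0,0],
  [-1,0,0,0,0,0,0],
])

```text
time: 8.75
eef_pos: [0.5586, 0.0078, 0.1243]
tcp_rot: [[-1.0, -0.011, 0.006], [-0.011, 1.0, -0.0], [-0.006, -0.0, -1.0]]
contact_force: [7.0, -0.8, 1.8]
grip_width: 0.0357
grip_force: 27.0
```

carry_out([
  [-1,0.015,0,0,0,0,0],
  [-1,0.01,0,0,0,0,0],
  [-1,0,0,0,0,0,0],
])

```text
time: 9.05
eef_pos: [0.5582, 0.0077, 0.1244]
tcp_rot: [[-1.0, -0.011, 0.009], [-0.011, 1.0, 0.0], [-0.009, -0.0, -1.0]]
contact_force: [10.1, -0.3, -1.7]
grip_width: 0.0355
grip_force: 26.6
```

carry_out([
  [0.3,-0.01,0,0,0,0,0],
  [0.6,0,0,0,0,0,0],
  [0.6,0,0,0,0,0,0],
  [0.6,0,0,-0.1,0,0,0],
  [0.6,0,0,-0.2,0,0,0],
  [0.6,0,0,-0.4,0,0,0],
  [0.6,0,0,-0.4,0,0,0],
  [0.6,0,0,-0.4,0,0,0],
  [1,0,0,-0.2,0,0,0],
  [1,0,0,0,0,0,0],
  [1,0,0,0,0,0,0],
])

```text
time: 10.15
eef_pos: [0.5541, 0.008, 0.2591]
tcp_rot: [[-1.0, -0.011, -0.0], [-0.011, 1.0, -0.0], [0.0, -0.0, -1.0]]
contact_force: [-0.5, 0.3, 0.5]
grip_width: 0.0855
grip_force: 0.0
```

```bash
python3 - <<'E'
from h import *
o=get_obs();c=get_calibration('wrist');np.save('w4.npy',c,allow_pickle=True);im=camera('wrist')
cv2.imwrite('pics/w4.png',im)
# packer at slot -21: (.481,-.1991)
go([.481+.0058,-.1991+.0013,.26],1.793)
print(proj(c,[[.5465,.008+s*.018,.15] for s in(-1,1)]+[[.5585,.008+s*.018,.15] for s in(-1,1)]))
E
```

```text
pos [0.5537 0.008  0.2583] shift [ 0.864 -2.563 -0.021] turn [ 0.0002 -0.0011 -0.1345]
[[292.21677924 223.70603103]
 [344.06849193 224.29207266]
 [292.41837423 240.02627713]
 [343.51961695 240.59840855]]
```

View pics/w4.png

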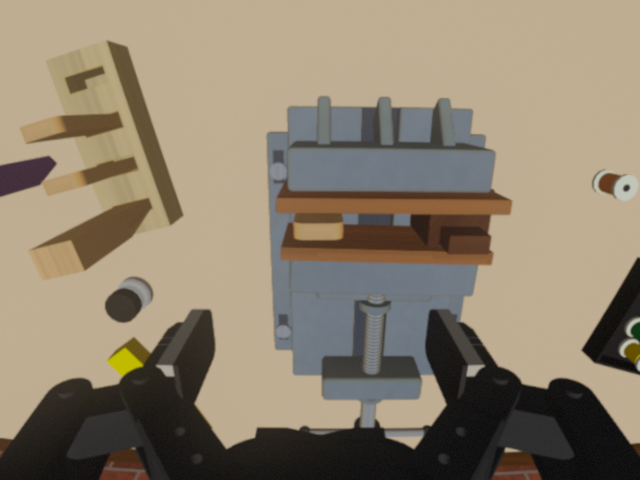

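The first packer stands upright and flush with the fixed jaw (top at rows 222-238, columns 293-343, within about 1 px of the prediction). Now I'll fetch the second packer.

carry_out([
  [1,0.08,-0.2,0,0,0,0],
  [1,0.13,-0.4,0,0,0,0],
  [1,0.16,-0.5,0,0,0,0],
  [1,0.16,-0.5,0,0,0,0],
  [1,0.16,-0.45,0,0,0,0],
  [1,0.1,-0.35,0,0,0,0],
  [1,0.074,-0.163,0,0,0,0],
  [1,0,0,0,0,0,-0.07],
  [1,0,0,0,0,0,-0.065],
  [1,0,0,0,0,0,0],
  [1,0,0,0,0,0,0],
])

```text
time: 11.3
eef_pos: [0.4873, -0.1971, 0.2586]
tcp_rot: [[-0.976, -0.22, -0.001], [-0.22, 0.976, 0.001], [0.001, 0.001, -1.0]]
contact_force: [0.6, -1.3, -0.8]
grip_width: 0.085
grip_force: 0.0
```

```bash
python3 - <<'E'
from h import *
go([.481+.0058,-.1991+.0013,.101],1.793)
E
```

```text
pos [ 0.4873 -0.1971  0.2586] shift [ 0.006 -0.01   1.97 ] turn [ 0.0007 -0.0006 -0.0004]
```

carry_out([
  [1,0.006,-0.01,0.2,0,0,0],
  [1,0,0,0.35,0,0,0],
  [1,0,0,0.4,0,0,0],
  [1,0,0,0.4,0,0,0],
  [1,0,0,0.3,0,0,0],
  [1,0,0,0.2,0,0,0],
  [1,0,0,0.12,0,0,0],
  [1,0,0,0,0,0,0],
  [1,0,0,0,0,0,0],
])

```text
time: 12.2
eef_pos: [0.4877, -0.1987, 0.1022]
tcp_rot: [[-0.975, -0.221, 0.0], [-0.221, 0.975, -0.0], [-0.0, -0.0, -1.0]]
contact_force: [-0.1, -1.7, 0.1]
grip_width: 0.0854
grip_force: 0.0
```

carry_out([
  [-1,0,0,0,0,0,0],
  [-1,0,0,0,0,0,0],
  [-1,0,0,0,0,0,0],
  [-1,0,0,0,0,0,0],
  [-1,0,0,0,0,0,0],
  [-1,0,0,0,0,0,0],
  [-1,0,0,0,0,0,0],
  [-1,0,0,0,0,0,0],
], force=25)

```text
time: 13.0
eef_pos: [0.4878, -0.199, 0.1023]
tcp_rot: [[-0.975, -0.221, 0.001], [-0.221, 0.975, -0.001], [-0.001, -0.001, -1.0]]
contact_force: [-0.1, -0.1, 5.6]
grip_width: 0.0352
grip_force: 27.4
```

carry_out([
  [-1,0,0,-0.05,0,0,0],
  [-1,0,0,-0.15,0,0,0],
  [-1,0,0,-0.25,0,0,0],
  [-1,0,0,-0.35,0,0,0],
  [-1,0,0,-0.4,0,0,0],
  [-1,0,0,-0.4,0,0,0],
  [-1,0,0,-0.3,0,0,0],
  [-1,0,0,-0.2,0,0,0],
  [-1,0,0,0,0,0,0],
  [-1,0,0,0,0,0,0],
])

```text
time: 14.0
eef_pos: [0.4871, -0.1986, 0.2697]
tcp_rot: [[-0.975, -0.221, 0.0], [-0.221, 0.975, -0.0], [-0.0, -0.0, -1.0]]
contact_force: [-0.4, -0.1, -0.4]
grip_width: 0.0353
grip_force: 26.9
```

```bash
python3 - <<'E'
from h import *
# rear face target: 3.5 mm clear of packer1 front (.5462+.012); TCP = rear + .012
go([.5582+.0025+.012,.0079,.275],np.pi/2+.0104)
E
```

```text
pos [ 0.4871 -0.1986  0.2697] shift [-1.614  2.281 -0.067] turn [-1.000e-04  1.000e-04  1.353e-01]
```

carry_out([
  [-1,-0.15,0.2,-0.06,0,0,0],
  [-1,-0.25,0.35,0,0,0,0],
  [-1,-0.28,0.4,0,0,0,0],
  [-1,-0.28,0.4,0,0,0,0],
  [-1,-0.28,0.4,0,0,0,0],
  [-1,-0.22,0.33,0,0,0,0],
  [-1,-0.154,0.201,0,0,0,0],
  [-1,0,0,0,0,0,0.07],
  [-1,0,0,0,0,0,0.065],
  [-1,0,0,0,0,0,0],
  [-1,0,0,0,0,0,0],
  [-1,0,0,0,0,0,0],
])

```text
time: 15.2
eef_pos: [0.5725, 0.0076, 0.2739]
tcp_rot: [[-1.0, -0.012, -0.001], [-0.012, 1.0, 0.0], [0.001, 0.0, -1.0]]
contact_force: [0.6, -0.3, 0.3]
grip_width: 0.0354
grip_force: 26.9
```

```bash
python3 - <<'E'
from h import *
np.set_printoptions(precision=4,suppress=True)
o=get_obs();R=np.array(o['tcp_rot']);p=np.array(o['eef_pos']);c=get_calibration('wrist');im=camera('wrist')
cv2.imwrite('pics/w5.png',im);np.save('w5.npy',c,allow_pickle=True)
go([.5727,.0079,.275],np.pi/2+.0104)
# predicted rear-face edges for tool x=.012
for x in(.012,.0): print(x,proj(c,[p+R@[x,0,-.026],p+R@[x,0,.0962]])) 
for col in (312,328):
    print(col,[(r,*map(int,im[r,col-1:col+2].mean(0)[[2,0]])) for r in [*range(196,246,2),*range(310,356,2)]])
E
```

```text
pos [0.5726 0.0076 0.2741] shift [-0.001  0.004 -0.011] turn [ 0.0001 -0.0005  0.0008]
0.012 [[315.9181 323.3461]
 [317.8592 223.2472]]
0.0 [[316.0174 351.9197]
 [317.8762 240.4609]]
312 [(196, 106, 51), (198, 105, 49), (200, 153, 86), (202, 180, 109), (204, 184, 112), (206, 184, 112), (208, 182, 111), (210, 181, 110), (212, 180, 109), (214, 179, 108), (216, 138, 76), (218, 82, 33), (220, 80, 31), (222, 96, 37), (224, 121, 52), (226, 108, 49), (228, 106, 48), (230, 104, 47), (232, 104, 47), (234, 103, 48), (236, 102, 46), (238, 100, 45), (240, 99, 44), (242, 100, 45), (244, 99, 44), (310, 104, 45), (312, 104, 47), (314, 104, 48), (316, 104, 47), (318, 103, 46), (320, 102, 46), (322, 121, 59), (324, 176, 104), (326, 181, 109), (328, 182, 110), (330, 184, 112), (332, 185, 112), (334, 184, 111), (336, 183, 111), (338, 183, 110), (340, 182, 110), (342, 182, 109), (344, 182, 110), (346, 180, 109), (348, 180, 109), (350, 177, 113), (352, 131, 129), (354, 121, 132)]
328 [(196, 103, 47), (198, 104, 48), (200, 157, 88), (202, 181, 110), (204, 185, 112), (206, 185, 112), (208, 181, 109), (210, 181, 110), (212, 180, 109), (214, 179, 108), (216, 136, 73), (218, 81, 31), (220, 79, 30), (222, 93, 34), (224, 115, 45), (226, 100, 45), (228, 100, 46), (230, 100, 45), (232, 99, 45), (234, 99, 43), (236, 100, 44), (238, 100, 45), (240, 99, 44), (242, 99, 43), (244, 99, 43), (310, 105, 46), (312, 105, 47), (314, 104, 45), (316, 103, 44), (318, 103, 46), (320, 103, 45), (322, 128, 66), (324, 178, 106), (326, 181, 109), (328, 183, 110), (330, 185, 112), (332, 185, 113), (334, 185, 112), (336, 183, 112), (338, 183, 111), (340, 182, 109), (342, 182, 110), (344, 182, 109), (346, 180, 109), (348, 180, 108), (350, 175, 105), (352, 92, 66), (354, 71, 62)]
```

```bash
python3 - <<'E'
from h import *
c=np.load('w5.npy',allow_pickle=True).item()
print(back(c,[(320,216.3),(320,200)],.150),back(c,[(320,223.5)],.178),back(c,[(320,323),(320,351)],.300))
im=cv2.imread('pics/w5.png')
print([(x,int(im[207,x,2]),int(im[207,x,0])) for x in [*range(282,304,2),*range(334,356,2)]])
E
```

```text
[[0.56335367 0.00891683 0.15      ]
 [0.55117672 0.00876088 0.15      ]] [[0.56044673 0.00888158 0.178     ]] [[0.56029067 0.00888854 0.3       ]
 [0.57201021 0.00903885 0.3       ]]
[(282, 123, 140), (284, 122, 137), (286, 117, 129), (288, 93, 64), (290, 84, 36), (292, 85, 37), (294, 105, 47), (296, 170, 80), (298, 181, 93), (300, 180, 101), (302, 181, 109), (334, 183, 111), (336, 184, 107), (338, 180, 95), (340, 179, 87), (342, 146, 64), (344, 90, 35), (346, 84, 32), (348, 82, 31), (350, 85, 33), (352, 83, 32), (354, 85, 33)]
```

```bash
python3 - <<'E'
from h import *
np.set_printoptions(precision=4,suppress=True)
for w,cols in(('w4',(318,284,390)),('w5',(284,390,318))):
    im=cv2.imread(f'pics/{w}.png');c=np.load(w+'.npy',allow_pickle=True).item()
    print(w,'cam',-np.array(c['extrinsics'])[:3,:3].T@np.array(c['extrinsics'])[:3,3])
    print(' expect jaw face top, packer top rear/front, packer bottom-front', proj(c,[[.5463,.008,.122],[.5463,.008,.15],[.5583,.008,.15]])[:,1])
    for x in cols: print(x,[(r,*map(int,im[r,x-1:x+2].mean(0)[[2,0]])) for r in range(172,246,2)])
E
```

```text
w4 cam [0.471  0.0085 0.3999]
 expect jaw face top, packer top rear/front, packer bottom-front [213.1455 223.7185 240.0456]
318 [(172, 114, 133), (174, 115, 132), (176, 114, 131), (178, 114, 132), (180, 114, 132), (182, 114, 132), (184, 114, 132), (186, 115, 133), (188, 115, 125), (190, 110, 104), (192, 84, 44), (194, 84, 37), (196, 81, 35), (198, 121, 45), (200, 141, 59), (202, 142, 60), (204, 143, 60), (206, 143, 60), (208, 143, 60), (210, 142, 59), (212, 134, 56), (214, 97, 46), (216, 96, 45), (218, 97, 45), (220, 98, 46), (222, 108, 53), (224, 167, 98), (226, 176, 106), (228, 179, 108), (230, 178, 108), (232, 176, 106), (234, 175, 105), (236, 175, 105), (238, 171, 102), (240, 116, 60), (242, 76, 33), (244, 77, 34)]
284 [(172, 134, 144), (174, 132, 143), (176, 129, 141), (178, 111, 121), (180, 86, 82), (182, 80, 60), (184, 88, 58), (186, 86, 46), (188, 87, 40), (190, 86, 41), (192, 89, 41), (194, 87, 41), (196, 84, 39), (198, 129, 50), (200, 144, 63), (202, 144, 63), (204, 143, 63), (206, 144, 64), (208, 143, 62), (210, 142, 61), (212, 138, 76), (214, 116, 127), (216, 115, 131), (
[... 2029 characters left out ...]
61), (234, 143, 59), (236, 145, 65), (238, 127, 118), (240, 117, 135), (242, 116, 136), (244, 116, 135)]
318 [(172, 137, 57), (174, 147, 64), (176, 148, 63), (178, 148, 63), (180, 148, 63), (182, 148, 62), (184, 146, 61), (186, 122, 52), (188, 103, 48), (190, 104, 49), (192, 103, 48), (194, 104, 50), (196, 108, 52), (198, 105, 49), (200, 155, 88), (202, 180, 110), (204, 184, 112), (206, 184, 112), (208, 183, 110), (210, 181, 110), (212, 180, 109), (214, 179, 108), (216, 138, 75), (218, 81, 31), (220, 80, 32), (222, 95, 36), (224, 116, 48), (226, 99, 45), (228, 99, 44), (230, 99, 44), (232, 100, 45), (234, 99, 45), (236, 99, 44), (238, 100, 45), (240, 100, 45), (242, 101, 47), (244, 100, 45)]
```

```bash
python3 - <<'E'
from h import *
np.set_printoptions(precision=4,suppress=True)
c=get_calibration('wrist');im=camera('wrist');cv2.imwrite('pics/w6.png',im)
print([(r,*map(int,im[r,317:320].mean(0)[[2,0]])) for r in range(180,226,2)])
print('w5 corners exp',proj(c,[[.5573,.008+s*.018,.15] for s in(-1,1)]))
t=camera('top');cv2.imwrite('pics/t6.png',t);ct=get_calibration('top')
print('top expect',proj(ct,[[x,.008,.15] for x in(.5463,.5583)]),proj(ct,[[.5463,.008,.122]]))
t0=cv2.imread('pics/top0.png')
for col in(308,312,316): print(col,[(r,*map(int,t[r,col][[2,0]])) for r in range(214,240)])
print([(r,*map(int,t0[r,312][[2,0]])) for r in range(214,240)])
E
```

```text
[(180, 149, 64), (182, 148, 63), (184, 146, 62), (186, 122, 53), (188, 104, 49), (190, 104, 50), (192, 105, 50), (194, 105, 49), (196, 107, 49), (198, 108, 51), (200, 122, 62), (202, 176, 105), (204, 183, 111), (206, 184, 112), (208, 183, 111), (210, 182, 110), (212, 181, 109), (214, 180, 109), (216, 171, 101), (218, 90, 40), (220, 80, 31), (222, 103, 38), (224, 114, 49)]
w5 corners exp [[294.0963 207.6654]
 [343.6896 208.2636]]
top expect [[308.2104 227.4803]
 [308.275  222.5415]] [[308.3628 229.8957]]
308 [(214, 82, 70), (215, 82, 71), (216, 82, 71), (217, 82, 71), (218, 81, 70), (219, 82, 71), (220, 82, 71), (221, 81, 70), (222, 81, 70), (223, 81, 69), (224, 81, 70), (225, 81, 70), (226, 81, 70), (227, 81, 70), (228, 81, 70), (229, 81, 70), (230, 81, 69), (231, 81, 70), (232, 80, 69), (233, 80, 69), (234, 80, 69), (235, 80, 69), (236, 79, 69), (237, 79, 68), (238, 79, 68), (239, 80, 69)]
312 [(214, 78, 67), (215, 78, 67), (216, 78, 68), (217, 77, 67), (218, 78, 67), (219, 78, 67), (220, 79, 67), (221, 77, 67), (222, 77, 67), (223, 78, 67), (224, 77, 67), (225, 77, 67), (226, 77, 6
[... 284 characters left out ...]
 73, 63), (220, 73, 63), (221, 72, 63), (222, 72, 62), (223, 72, 62), (224, 72, 62), (225, 71, 62), (226, 72, 62), (227, 71, 61), (228, 72, 62), (229, 71, 62), (230, 71, 62), (231, 71, 61), (232, 71, 61), (233, 70, 61), (234, 70, 61), (235, 70, 60), (236, 70, 60), (237, 70, 60), (238, 70, 61), (239, 69, 60)]
[(214, 90, 41), (215, 86, 38), (216, 89, 39), (217, 81, 34), (218, 50, 20), (219, 45, 18), (220, 45, 17), (221, 46, 18), (222, 47, 22), (223, 53, 46), (224, 65, 74), (225, 70, 88), (226, 71, 89), (227, 71, 90), (228, 72, 89), (229, 75, 79), (230, 87, 59), (231, 93, 43), (232, 95, 41), (233, 93, 41), (234, 78, 36), (235, 50, 25), (236, 57, 45), (237, 70, 75), (238, 74, 91), (239, 73, 93)]
```

```bash
cat > edge.py <<'E'
from h import *
def edges(im,col,lo,hi,thr=140):
    # sub-pixel rows where red crosses thr on bright packer top
    s=im[lo:hi,col-3:col+4,2].mean(1);r=[]
    for i in range(len(s)-1):
        if (s[i]-thr)*(s[i+1]-thr)<0: r.append(round(lo+i+(thr-s[i])/(s[i+1]-s[i]),2))
    return r
E
python3 - <<'E'
from edge import *
for w in('w4','w5','w6'): print(w,edges(cv2.imread(f'pics/{w}.png'),302,190,250),edges(cv2.imread(f'pics/{w}.png'),330,190,250))
for i in range(5):
    im=camera('wrist');print(get_obs()['time'],edges(im,302,190,225),edges(im,330,190,225))
cv2.imwrite('pics/w7.png',im)
c=get_calibration('wrist');print(back(c,[(320,e) for e in edges(im,320,190,225)],.15)[:,0])
# front face of packer 1 seen? top far-left corner columns
print(get_obs()['eef_pos'])
E
```

```text
w4 [np.float64(198.98), np.float64(211.14), np.float64(222.91), np.float64(239.37)] [np.float64(199.68), np.float64(211.09), np.float64(222.88), np.float64(239.33)]
w5 [np.float64(199.48), np.float64(215.75)] [np.float64(199.54), np.float64(215.89)]
w6 [np.float64(200.37), np.float64(216.6)] [np.float64(200.43), np.float64(216.77)]
15.4 [np.float64(194.3), np.float64(210.74)] [np.float64(194.31), np.float64(210.87)]
15.45 [np.float64(194.12), np.float64(210.55)] [np.float64(194.15), np.float64(210.64)]
15.5 [np.float64(197.31), np.float64(213.62)] [np.float64(197.29), np.float64(213.64)]
15.55 [np.float64(199.62), np.float64(215.81)] [np.float64(199.7), np.float64(215.9)]
15.6 [np.float64(198.56), np.float64(214.82)] [np.float64(198.6), np.float64(214.92)]
[0.55083361 0.56303927]
[0.57286421 0.00771468 0.27455953]
```

The jaw edge holds still while packer 1's top rocks by about 5 mm from the flush position. I'll bring packer 2 down clear of it and then steady it with packer 2's lower part.

carry_out([
  [-1,-0.09,0,0,0,0,0],
  [-1,0,0,0.15,0,0,0],
  [-1,0,0,0.25,0,0,0],
  [-1,0,0,0.2,0,0,0],
  [-1,0,0,0.06,0,0,0],
  [-1,0.02,0,0,0,0,0],
  [-1,0.03,0,0,0,0,0],
  [-1,0.02,0,0,0,0,0],
  [-1,0,0,0,0,0,0],
])

```text
time: 16.5
eef_pos: [0.5747, 0.0078, 0.2225]
tcp_rot: [[-1.0, -0.011, 0.001], [-0.011, 1.0, -0.0], [-0.001, -0.0, -1.0]]
contact_force: [0.5, -0.9, -0.9]
grip_width: 0.0354
grip_force: 26.9
```

```bash
python3 - <<'E'
from edge import *
for i in range(4):
    im=camera('wrist');o=get_obs();print(o['time'],np.round(o['eef_pos'],4),np.round(o['contact_force'],1),edges(im,302,150,330),edges(im,330,150,330))
cv2.imwrite('pics/w8.png',im);c=get_calibration('wrist')
print('exp jaw, p1 rear, front',proj(c,[[.5463,.008,.122],[.5463,.008,.15],[.5583,.008,.15]])[:,1])
E
```

```text
16.55 [0.5747 0.0078 0.2224] [-0.6 -0.8 -0.9] [np.float64(179.95), np.float64(196.82), np.float64(214.93), np.float64(235.16), np.float64(322.52)] [np.float64(180.06), np.float64(197.21), np.float64(214.74), np.float64(235.03), np.float64(322.04)]
16.6 [0.5748 0.0077 0.2223] [-0.1 -0.1 -0.8] [np.float64(180.03), np.float64(196.47), np.float64(214.41), np.float64(234.69), np.float64(322.53)] [np.float64(180.01), np.float64(196.95), np.float64(214.29), np.float64(234.54), np.float64(322.05)]
16.65 [0.5747 0.0077 0.2222] [-0.2  0.1 -0.5] [np.float64(179.91), np.float64(196.47), np.float64(210.76), np.float64(231.21), np.float64(322.52)] [np.float64(180.02), np.float64(197.03), np.float64(210.64), np.float64(231.03), np.float64(322.05)]
16.7 [0.5747 0.0078 0.222 ] [ 0.6 -0.9 -0.5] [np.float64(179.95), np.float64(196.99), np.float64(210.93), np.float64(231.39), np.float64(322.52)] [np.float64(180.1), np.float64(197.11), np.float64(210.85), np.float64(231.21), np.float64(322.05)]
exp jaw, p1 rear, front [197.505571   208.22383574 227.8555754 ]
```

carry_out([
  [-1,0.03,0,0,0,0,0],
  [-1,0.02,0,0,0,0,0],
  [-1,0.01,0,0,0,0,0],
  [-1,0,0,0,0,0,0],
  [-1,0,0,0,0,0,0],
])

```text
time: 17.2
eef_pos: [0.5697, 0.0077, 0.2217]
tcp_rot: [[-1.0, -0.011, 0.0], [-0.011, 1.0, 0.0], [-0.0, 0.0, -1.0]]
contact_force: [0.3, 0.0, -0.4]
grip_width: 0.0352
grip_force: 26.8
```

```bash
python3 - <<'E'
from edge import *
for i in range(4):
    im=camera('wrist');o=get_obs();print(o['time'],np.round(o['eef_pos'],4),np.round(o['contact_force'],1),edges(im,302,150,330))
c=get_calibration('wrist')
print('exp jaw, p1 rear, front',proj(c,[[.5463,.008,.122],[.5463,.008,.15],[.5583,.008,.15]])[:,1])
E
```

```text
17.25 [0.5697 0.0078 0.2217] [-0.6  0.6  0.6] [np.float64(204.23), np.float64(215.2), np.float64(235.68), np.float64(322.49)]
17.3 [0.5698 0.0078 0.2217] [ 1.3 -0.1 -0. ] [np.float64(188.01), np.float64(204.21), np.float64(215.19), np.float64(235.66), np.float64(322.48)]
17.35 [0.5697 0.0077 0.2217] [ 0.1  0.1 -0.3] [np.float64(188.03), np.float64(204.22), np.float64(215.19), np.float64(235.69), np.float64(322.49)]
17.4 [0.5697 0.0078 0.2217] [0.3 0.8 0. ] [np.float64(188.02), np.float64(204.24), np.float64(215.2), np.float64(235.68), np.float64(322.49)]
exp jaw, p1 rear, front [205.04196212 216.58511157 235.97118982]
```

carry_out([
  [-1,-0.006,0,0.1,0,0,0],
  [-1,0,0,0.2,0,0,0],
  [-1,0,0,0.25,0,0,0],
  [-1,0,0,0.25,0,0,0],
  [-1,0,0,0.2,0,0,0],
  [-1,0,0,0.1,0,0,0],
  [-1,0,0,0.06,0,0,0],
  [-1,0,0,0,0,0,0],
  [-1,0,0,0,0,0,0],
])

```text
time: 18.3
eef_pos: [0.5702, 0.0077, 0.1292]
tcp_rot: [[-1.0, -0.011, 0.0], [-0.011, 1.0, -0.0], [-0.0, -0.0, -1.0]]
contact_force: [1.6, 0.4, -1.2]
grip_width: 0.0353
grip_force: 26.9
```

carry_out([
  [-1,0,0,0.02,0,0,0],
  [-1,0,0,0.02,0,0,0],
  [-1,0,0,0.015,0,0,0],
  [-1,0,0,0,0,0,0],
])

```text
time: 18.7
eef_pos: [0.5703, 0.0077, 0.1245]
tcp_rot: [[-1.0, -0.011, 0.0], [-0.011, 1.0, -0.0], [-0.0, -0.0, -1.0]]
contact_force: [1.7, -0.4, -1.4]
grip_width: 0.0356
grip_force: 27.1
```

carry_out([
  [-1,0.01,0,0.008,0,0,0],
  [-1,0.01,0,0,0,0,0],
  [-1,0,0,0,0,0,0],
  [-1,0,0,0,0,0,0],
])

```text
time: 19.1
eef_pos: [0.5701, 0.0077, 0.1245]
tcp_rot: [[-1.0, -0.011, 0.003], [-0.011, 1.0, 0.0], [-0.003, 0.0, -1.0]]
contact_force: [5.4, -0.1, 0.5]
grip_width: 0.0354
grip_force: 27.8
```

carry_out([
  [-1,0,0,0.008,0,0,0],
  [-1,0,0,0.006,0,0,0],
  [-1,0,0,0,0,0,0],
])

```text
time: 19.4
eef_pos: [0.5702, 0.0077, 0.1243]
tcp_rot: [[-1.0, -0.011, 0.004], [-0.011, 1.0, -0.0], [-0.004, -0.0, -1.0]]
contact_force: [3.2, -0.5, 8.1]
grip_width: 0.0351
grip_force: 28.1
```

carry_out([
  [-1,0,0,-0.01,0,0,0],
  [-1,-0.01,0,0,0,0,0],
  [-0.12,0,0,0,0,0,0],
  [-0.08,0,0,0,0,0,0],
  [-0.04,0,0,0,0,0,0],
  [0,0,0,0,0,0,0],
  [0.1,0,0,0,0,0,0],
  [0.2,0,0,0,0,0,0],
])

```text
time: 20.2
eef_pos: [0.5675, 0.0079, 0.1226]
tcp_rot: [[-1.0, -0.011, -0.004], [-0.011, 1.0, 0.0], [0.004, 0.0, -1.0]]
contact_force: [-0.3, -0.2, 0.1]
grip_width: 0.0511
grip_force: 0.0
```

Now lift clear and measure both packers, repeating to catch any rocking.

carry_out([
  [0.3,0,0,-0.05,0,0,0],
  [0.4,0,0,-0.15,0,0,0],
  [0.6,0,0,-0.3,0,0,0],
  [1,0,0,-0.4,0,0,0],
  [1,0,0,-0.4,0,0,0],
  [1,0,0,-0.3,0,0,0],
  [1,0,0,-0.15,0,0,0],
  [1,0,0,0,0,0,0],
  [1,0,0,0,0,0,0],
])

```text
time: 21.1
eef_pos: [0.5689, 0.0078, 0.2628]
tcp_rot: [[-1.0, -0.011, -0.001], [-0.011, 1.0, 0.0], [0.001, 0.0, -1.0]]
contact_force: [0.6, -0.5, -0.0]
grip_width: 0.0855
grip_force: 0.0
```

```bash
python3 - <<'E'
from edge import *
for i in range(5):
    im=camera('wrist');o=get_obs();print(o['time'],edges(im,302,150,330),edges(im,330,150,330))
c=get_calibration('wrist');cv2.imwrite('pics/w9.png',im)
print('exp jaw, p1 rear, front, p2 front',proj(c,[[.5463,.008,.122],[.5463,.008,.15],[.5583,.008,.15],[.5703,.008,.15]])[:,1])
print([(r,*map(int,im[r,320][[2,0]])) for r in range(190,252,2)])
# wedge: top centre at (.5693..5711,-.1787,.164); TCP over head centre
go([.5705,-.1785,.27],1.793)
E
```

```text
21.15 [np.float64(179.82), np.float64(191.29), np.float64(207.43), np.float64(242.4)] [np.float64(180.26), np.float64(191.56), np.float64(215.41), np.float64(248.34)]
21.2 [np.float64(180.12), np.float64(192.09), np.float64(208.39), np.float64(243.37)] [np.float64(180.86), np.float64(192.25), np.float64(216.27), np.float64(249.27)]
21.25 [np.float64(180.89), np.float64(192.44), np.float64(208.71), np.float64(243.83)] [np.float64(181.25), np.float64(194.12), np.float64(216.6), np.float64(249.7)]
21.3 [np.float64(180.92), np.float64(192.5), np.float64(208.62), np.float64(243.75)] [np.float64(181.15), np.float64(194.08), np.float64(216.56), np.float64(249.65)]
21.35 [np.float64(180.37), np.float64(192.25), np.float64(208.43), np.float64(243.43)] [np.float64(192.41), np.float64(216.27), np.float64(249.35)]
exp jaw, p1 rear, front, p2 front [193.89967163 202.465821   219.19130308 235.45185656]
[(190, 142, 62), (192, 141, 60), (194, 128, 51), (196, 98, 44), (198, 95, 42), (200, 98, 45), (202, 97, 47), (204, 98, 45), (206, 100, 47), (208, 100, 50), (210, 100, 48), (212, 100, 47), (214, 156, 90), (216, 175, 106), (218, 178, 108), (220, 179, 108), (222, 177, 108), (224, 175, 106), (226, 176, 106), (228, 173, 104), (230, 176, 107), (232, 176, 107), (234, 177, 108), (236, 179, 110), (238, 178, 108), (240, 175, 106), (242, 175, 106), (244, 174, 106), (246, 170, 107), (248, 127, 125), (250, 110, 127)]
pos [0.5687 0.0078 0.2623] shift [ 0.003 -2.329 -0.097] turn [ 0.0003 -0.0015 -0.1345]
```

```bash
cat >> edge.py <<'E'
def tops(im,c,z=.15,box=(270,180,380,270)):
    x0,y0,x1,y1=box;a=im[y0:y1,x0:x1].astype(int);B,G,Rr=a[...,0],a[...,1],a[...,2]
    m=((Rr>150)&(B>78)&(Rr-B>50)).astype(np.uint8)
    out=[]
    for k in cv2.findContours(m,cv2.RETR_EXTERNAL,cv2.CHAIN_APPROX_NONE)[0]:
        if cv2.contourArea(k)>60:
            pts=k.reshape(-1,2)+[x0,y0]
            W=back(c,pts,z)[:,:2].astype(np.float32)*1000
            r=cv2.minAreaRect(W);out.append((np.round(r[0],1),np.round(r[1],1),round(r[2],1),cv2.approxPolyDP((pts).astype(np.int32),2.5,True).reshape(-1,2).tolist()))
    return out
E
python3 - <<'E'
from edge import *
c=get_calibration('wrist')
print(tops(cv2.imread('pics/w9.png'),c))
for i in range(3):
    im=camera('wrist');print(get_obs()['time'],tops(im,get_calibration('wrist')))
for r in range(180,262,3): print(r,' '.join('%3d/%-3d'%(im[r,x,2],im[r,x,0]) for x in range(280,366,6)))
# moving jaw edges clear of packers
for x in(284,390,405): print(x,edges(im,x,180,270,110))
E
```

```text
[(array([565.4,   5.4]), array([33.4, 24.6]), 77.1, [[295, 208], [290, 237], [303, 243], [333, 248], [340, 220]])]
21.4 [(array([565.3,   5.4]), array([33. , 24.8]), 77.4, [[297, 207], [291, 238], [333, 248], [340, 220]])]
21.45 [(array([565.3,   5.5]), array([33. , 24.7]), 77.4, [[297, 207], [290, 236], [298, 241], [332, 248], [340, 219]])]
21.5 [(array([565.3,   5.3]), array([33.2, 24.7]), 77.6, [[295, 207], [290, 236], [303, 242], [333, 247], [339, 218]])]
180 144/63  144/63  142/61  141/61  141/60  141/62  141/59  139/60  140/58  140/59  140/58  140/57  139/56  139/57  139/56 
183 144/65  143/62  143/61  143/62  143/62  141/59  142/59  143/60  142/61  143/60  143/62  143/59  143/61  143/60  143/60 
186 143/64  143/63  142/62  144/64  143/62  142/61  142/59  142/62  142/60  143/60  142/59  143/61  143/60  143/59  145/61 
189 143/64  143/64  143/62  143/61  142/61  142/60  142/62  142/60  142/59  143/61  142/60  142/60  142/58  141/57  142/58 
192 136/65  136/67  136/65  138/61  137/59  137/58  139/58  138/59  139/58  139/58  139/62  139/62  143/58  142/57  144/60 
195 115/129 115/
[... 2348 characters left out ...]
132 116/132 110/115 112/128 112/128 111/129 113/130 110/127 112/129 109/127 111/128 109/128 109/128 109/128 112/130
255 115/131 114/130 112/117 110/127 111/128 113/129 112/130 110/127 111/129 110/128 109/127 110/128 110/128 111/128 112/130
258 117/132 115/132 112/118 111/127 111/128 113/130 111/128 112/128 111/128 111/129 112/130 111/130 108/128 111/128 110/128
261 115/131 113/129 112/120 112/129 111/128 112/130 111/128 110/128 109/127 108/127 111/130 111/130 110/128 111/129 110/129
284 [np.float64(212.75), np.float64(229.57)]
390 [np.float64(193.83), np.float64(232.51)]
405 [np.float64(194.73), np.float64(196.7), np.float64(202.86), np.float64(207.8), np.float64(208.17), np.float64(232.67)]
```

```bash
python3 - <<'E'
from edge import *
for i in range(3):
    im=camera('wrist');print(get_obs()['time'],tops(im,get_calibration('wrist'))[0][:3])
go([.5653,.0056,.124],np.radians(77.4))
E
```

```text
21.55 (array([565.2,   5.4]), array([33.5, 24.7]), 77.1)
21.6 (array([565.5,   5.5]), array([33.2, 24.6]), 76.2)
21.65 (array([565.1,   5.5]), array([32.7, 24.9]), 77.7)
pos [0.5693 0.0078 0.2634] shift [ 0.05  -0.026  1.742] turn [ 0.     -0.0002  0.147 ]
```

The pair stands together but has been yawed about 13°. Pressing near the top, above the jaw's edge, kicked the feet out. I'll grip both together at their own angle, turn them square and set them down with no side force.

carry_out([
  [0.6,0.05,-0.026,0,0,0,0],
  [0.6,0,0,0,0,0,0.075],
  [0.6,0,0,0.2,0,0,0.072],
  [0.6,0,0,0.35,0,0,0],
  [0.6,0,0,0.4,0,0,0],
  [0.6,0,0,0.35,0,0,0],
  [0.6,0,0,0.25,0,0,0],
  [0.6,0,0,0.16,0,0,0],
  [0.6,0,0,0,0,0,0],
  [0.6,0,0,0,0,0,0],
])

```text
time: 22.65
eef_pos: [0.5657, 0.0055, 0.1274]
tcp_rot: [[-0.976, 0.218, 0.001], [0.218, 0.976, -0.0], [-0.001, 0.0, -1.0]]
contact_force: [0.7, -0.7, 0.3]
grip_width: 0.0684
grip_force: 0.0
```

carry_out([
  [0.3,0,0,0,0,0,0],
  [0.1,0,0,0,0,0,0],
  [0,0,0,0,0,0,0],
  [-0.05,0,0,0,0,0,0],
  [-0.1,0,0,0,0,0,0],
  [-0.3,0,0,0,0,0,0],
  [-1,0,0,0,0,0,0],
  [-1,0,0,0,0,0,0],
  [-1,0,0,0,0,0,0],
], force=30)

```text
time: 23.55
eef_pos: [0.5656, 0.0055, 0.127]
tcp_rot: [[-0.976, 0.218, 0.001], [0.218, 0.976, -0.0], [-0.001, -0.0, -1.0]]
contact_force: [0.1, 0.3, 4.2]
grip_width: 0.0354
grip_force: 30.4
```

```bash
python3 - <<'E'
from edge import *
im=camera('wrist');cv2.imwrite('pics/w10.png',im);c=get_calibration('wrist');print([(t[:3]) for t in tops(im,c,.15,(230,180,420,420))])
print(get_obs()['eef_pos'])
E
```

```text
[(array([564.3,   7.1]), array([33.2, 25.5]), 75.0)]
[0.56561143 0.0055271  0.1270572 ]
```

carry_out([
  [-1,0,0,-0.04,0,0,0],
  [-1,0,0,-0.02,0,0,0],
  [-1,0,0,0,0,0,-0.05],
  [-1,0,0,0,0,0,-0.05],
  [-1,0,0,0,0,0,-0.045],
  [-1,0,0,0,0,0,0],
  [-1,0,0,0,0,0,0],
])

```text
time: 24.3
eef_pos: [0.5651, 0.0057, 0.1313]
tcp_rot: [[-1.0, -0.006, -0.001], [-0.006, 1.0, 0.0], [0.001, 0.0, -1.0]]
contact_force: [-0.3, -0.2, -0.5]
grip_width: 0.0355
grip_force: 30.0
```

```bash
python3 - <<'E'
from edge import *
im=camera('wrist');cv2.imwrite('pics/w11.png',im);c=get_calibration('wrist');o=get_obs();z=.15+.005
print([(t) for t in tops(im,c,z,(230,180,420,420))])
print(o['eef_pos'],o['tcp_rot'],np.round(o['contact_force'],1),o['grip_width'])
for x in(300,318,336): print(x,edges(im,x,150,420),edges(im,x,150,420,75))
print('exp jaw edge',proj(c,[[.5463,.008,.122]]))
go([.5618,.0080,.132],np.pi/2+.0104)
E
```

```text
[(array([563.2,   7.1]), array([33. , 25.1]), 88.0, [[275, 313], [276, 362], [279, 366], [289, 370], [350, 372], [361, 367], [365, 317], [301, 318]])]
[0.56521436 0.00565779 0.13130887] [[-9.99978497e-01 -6.54372470e-03 -4.30424898e-04]
 [-6.54376877e-03  9.99978584e-01  1.01051637e-04]
 [ 4.29754426e-04  1.03866065e-04 -9.99999902e-01]] [-0.4  0.5 -0.2] 0.035325218518692046
300 [np.float64(239.91), np.float64(264.76), np.float64(316.61), np.float64(372.33)] []
318 [np.float64(239.94), np.float64(264.66), np.float64(317.27), np.float64(372.95)] []
336 [np.float64(239.98), np.float64(264.71), np.float64(317.88), np.float64(373.64)] []
exp jaw edge [[322.41035274 265.73500736]]
pos [0.5652 0.0057 0.1313] shift [ 0.042  0.03  -0.009] turn [ 0.0001 -0.0003 -0.0025]
```

carry_out([
  [-1,0,0,0,0,0,-0.022],
  [-1,0.02,0.015,0,0,0,0],
  [-1,0.018,0.01,0,0,0,0],
  [-1,0,0,0.03,0,0,0],
  [-1,0,0,0.03,0,0,0],
  [-1,0,0,0.015,0,0,0],
  [-1,0,0,0,0,0,0],
  [-1,0,0,0,0,0,0],
])

```text
time: 25.15
eef_pos: [0.5634, 0.0075, 0.127]
tcp_rot: [[-0.999, -0.042, 0.003], [-0.042, 0.999, 0.0], [-0.003, 0.0, -1.0]]
contact_force: [-1.6, 0.4, 9.1]
grip_width: 0.0352
grip_force: 30.9
```

```bash
python3 - <<'E'
from edge import *
im=camera('wrist');cv2.imwrite('pics/w12.png',im);c=get_calibration('wrist');o=get_obs()
print(np.round(o['contact_force'],1),o['eef_pos'])
for x in(300,318,336):
    e=edges(im,x,150,420);print(x,e,back(c,[(x,e[1])],.122)[0,0],back(c,[(x,v) for v in e[2:]],.150)[:,0])
E
```

```text
[-1.2 -0.3  9.2] [0.56337508 0.00752418 0.12702002]
300 [np.float64(246.65), np.float64(271.81), np.float64(317.23), np.float64(372.67)] 0.5457720371278281 [0.55090513 0.57530256]
318 [np.float64(247.41), np.float64(272.33), np.float64(317.77), np.float64(373.21)] 0.5456815641185445 [0.55084253 0.57524615]
336 [np.float64(247.89), np.float64(272.94), np.float64(318.4), np.float64(373.79)] 0.545638452016181 [0.5508287  0.57523159]
```

carry_out([
  [-1,0,0,-0.015,0,0,0],
  [-1,0.02,0,0,0,0,0],
  [-1,0.02,0,0,0,0,0],
  [-1,0.01,0,0,0,0,0],
  [-1,0,0,0,0,0,0],
])

```text
time: 25.7
eef_pos: [0.5589, 0.0071, 0.1271]
tcp_rot: [[-0.999, -0.042, 0.002], [-0.042, 0.999, -0.0], [-0.002, -0.0, -1.0]]
contact_force: [1.6, -0.7, 3.0]
grip_width: 0.0355
grip_force: 30.4
```

```bash
cat > chk.py <<'E'
from edge import *
im=camera('wrist');c=get_calibration('wrist');o=get_obs()
print(o['time'],np.round(o['contact_force'],1),np.round(o['moment'],2),o['eef_pos'])
for x in(300,318,336):
    e=edges(im,x,150,420);print(x,e,back(c,[(x,e[1])],.122)[0,0],back(c,[(x,v) for v in e[2:]],.150)[:,0])
E
python3 chk.py
```

```text
25.75 [ 2.  -0.3  3.5] [-0.17 -0.54  0.03] [0.55890052 0.00711263 0.12708326]
300 [np.float64(256.59), np.float64(281.15), np.float64(315.8), np.float64(371.92)] 0.5456911723008325 [0.54591817 0.57053554]
318 [np.float64(257.26), np.float64(281.54), np.float64(316.51), np.float64(372.62)] 0.5455369960647393 [0.54592246 0.57055054]
336 [np.float64(257.81), np.float64(282.26), np.float64(317.14), np.float64(373.12)] 0.545545787855231 [0.54590541 0.57049435]
```

carry_out([
  [-1,-0.004,0,-0.004,0,0,0],
  [-1,0,0,0,0,0,0],
  [-0.13,0,0,0,0,0,0],
  [-0.1,0,0,0,0,0,0],
  [-0.06,0,0,0,0,0,0],
  [-0.02,0,0,0,0,0,0],
  [0.05,0,0,0,0,0,0],
  [0.1,0,0,0,0,0,0],
])

```text
time: 26.55
eef_pos: [0.5585, 0.0074, 0.127]
tcp_rot: [[-0.999, -0.042, -0.0], [-0.042, 0.999, 0.0], [0.0, 0.0, -1.0]]
contact_force: [0.2, -0.8, 0.0]
grip_width: 0.0469
grip_force: 0.0
```

```bash
python3 chk.py; python3 chk.py;python3 chk.py
```

```text
26.6 [ 0.1 -0.6  0.6] [ 0.01  0.01 -0.02] [0.55853301 0.00734084 0.1270144 ]
300 [np.float64(257.58), np.float64(282.24), np.float64(316.45), np.float64(372.17)] 0.5457871235189519 [0.54580335 0.57022937]
318 [np.float64(258.28), np.float64(282.68), np.float64(317.0), np.float64(372.75)] 0.5456567002113979 [0.54574246 0.57018903]
336 [np.float64(258.8), np.float64(283.4), np.float64(317.55), np.float64(373.22)] 0.5456660224988551 [0.54569308 0.57011983]
26.65 [-0.1 -0.3 -0.2] [-0.05 -0.08  0.02] [0.55855451 0.00732192 0.12703177]
300 [np.float64(257.5), np.float64(282.11), np.float64(316.27)] 0.5457695253146159 [0.54577434]
318 [np.float64(258.01), np.float64(282.58), np.float64(316.82), np.float64(372.6)] 0.5456532422287006 [0.5457134  0.57017047]
336 [np.float64(258.71), np.float64(283.25), np.float64(317.41), np.float64(373.01)] 0.5456389021293474 [0.54568038 0.570073  ]
26.7 [-0.1 -0.3  0.3] [ 0.02 -0.02 -0.02] [0.55856385 0.00733012 0.127037  ]
300 [np.float64(257.47), np.float64(281.94), np.float64(316.17), np.float64(371.9)] 0.5457175221636752 [0.54576224 0.57018811]
318 [np.float64(257.91), np.float64(282.51), np.float64(316.69), np.float64(372.44)] 0.5456484364495243 [0.54568897 0.57012888]
336 [np.float64(258.64), np.float64(283.17), np.float64(317.31), np.float64(372.92)] 0.5456293519303895 [0.54566822 0.57006421]
```

carry_out([
  [0.3,0,0,-0.05,0,0,0],
  [0.5,0,0,-0.15,0,0,0],
  [0.6,0,0,-0.3,0,0,0],
  [1,0,0,-0.4,0,0,0],
  [1,0,0,-0.4,0,0,0],
  [1,0,0,-0.3,0,0,0],
  [1,0,0,-0.15,0,0,0],
  [1,0,0,0,0,0,0],
  [1,0,0,0,0,0,0],
])

```text
time: 27.6
eef_pos: [0.5582, 0.0074, 0.2664]
tcp_rot: [[-0.999, -0.042, -0.001], [-0.042, 0.999, 0.0], [0.001, 0.0, -1.0]]
contact_force: [0.6, -0.5, -0.6]
grip_width: 0.0857
grip_force: 0.0
```

```bash
python3 chk.py; python3 chk.py;python3 chk.py; python3 - <<'E'
from edge import *
go([.5705,-.1785,.27],1.793)
E
```

```text
27.65 [ 0.3  0.4 -0.9] [-0.04  0.03  0.  ] [0.55781482 0.00738309 0.26577127]
300 [np.float64(192.15), np.float64(214.5), np.float64(247.48), np.float64(367.76), np.float64(418.65)] 0.5532781864873909 [0.57041945 0.67632486 0.73125659]
318 [np.float64(192.82), np.float64(204.13), np.float64(215.47), np.float64(248.86), np.float64(390.14)] 0.544337844586831 [0.54574447 0.57092367 0.6988494 ]
336 [np.float64(192.96), np.float64(203.56), np.float64(215.94), np.float64(248.94), np.float64(392.36)] 0.543277879774053 [0.54553781 0.57042158 0.70058802]
27.7 [-0.5  0.   0.2] [-0.02  0.01 -0.  ] [0.55767102 0.00743175 0.26549416]
300 [np.float64(192.95), np.float64(215.45), np.float64(248.58), np.float64(368.69)] 0.5537536024241837 [0.57096517 0.67679397]
318 [np.float64(193.45), np.float64(205.19), np.float64(216.42), np.float64(249.91), np.float64(391.05)] 0.544896867802512 [0.54616277 0.57143171 0.69931295]
336 [np.float64(193.95), np.float64(204.75), np.float64(216.86), np.float64(249.98), np.float64(393.4)] 0.543940620745341 [0.54593487 0.57092258 0.70119433]
27.75 [-0.1  0.1  0.4] [ 0.03 -0.05 -0.07] [0.55769986 0.007386   0.26546898]
300 [np.float64(192.87), np.float64(203.33), np.float64(215.85), np.float64(248.89), np.float64(251.22), np.float64(252.24), np.float64(369.1)] 0.5440118430922732 [0.54629281 0.57120613 0.57301962 0.57381599 0.67719203]
318 [np.float64(194.45), np.float64(204.75), np.float64(216.76), np.float64(250.11), np.float64(252.78), np.float64(253.08), np.float64(391.41)] 0.5445464763486313 [0.54641466 0.57158752 0.57366917 0.57390371 0.6996778 ]
336 [np.float64(194.42), np.float64(206.23), np.float64(217.24), np.float64(250.72), np.float64(393.84)] 0.5451213740805954 [0.54621622 0.57149846 0.70164724]
pos [0.5577 0.0074 0.2655] shift [-0.061 -2.328 -0.058] turn [ 0.0004 -0.0018 -0.1145]
```

Both packers stand square against the fixed jaw and tight together. Next is the wedge.

carry_out([
  [1,0,-0.2,-0.06,0,0,0],
  [1,-0.01,-0.4,0,0,0,0],
  [1,-0.01,-0.45,0,0,0,0],
  [1,-0.01,-0.45,0,0,0,0],
  [1,-0.01,-0.4,0,0,0,0],
  [1,-0.01,-0.3,0,0,0,0],
  [1,-0.01,-0.128,0,0,0,0],
  [1,0,0,0,0,0,-0.06],
  [1,0,0,0,0,0,-0.0545],
  [1,0,0,0,0,0,0],
  [1,0,0,0,0,0,0],
])

```text
time: 28.85
eef_pos: [0.5711, -0.1783, 0.2717]
tcp_rot: [[-0.976, -0.219, -0.0], [-0.219, 0.976, 0.0], [0.0, 0.0, -1.0]]
contact_force: [-0.7, -1.2, -0.4]
grip_width: 0.0855
grip_force: 0.0
```

```bash
python3 - <<'E'
from edge import *
im=camera('wrist');cv2.imwrite('pics/w13.png',im);c=get_calibration('wrist')
p=proj(c,[[.570,-.1785,.164]])[0];print(p)
b=(int(p[0])-60,int(p[1])-60,int(p[0])+60,int(p[1])+60)
for t in tops(im,c,.164,b): print(t)
go([.5705,-.1785,.112],1.793)
E
```

```text
[317.9107383  233.06463774]
(array([ 571.7, -178.8]), array([23.5, 36.4]), 12.7, [[291, 219], [293, 251], [342, 250], [342, 219]])
(array([ 539.8, -172.7]), array([27.7, 16. ]), 14.0, [[325, 173], [325, 182], [339, 183], [342, 210], [346, 213], [348, 173]])
(array([ 545.6, -197.2]), array([28.2, 15.8]), 14.0, [[306, 173], [286, 175], [289, 214], [297, 191], [296, 184], [310, 181], [305, 177], [309, 176]])
pos [ 0.5712 -0.1783  0.2718] shift [ 9.000e-03 -1.000e-03  1.997e+00] turn [ 0.0001 -0.0001 -0.0007]
```

carry_out([
  [1,-0.006,-0.005,0.2,0,0,0],
  [1,0,0,0.35,0,0,0],
  [1,0,0,0.4,0,0,0],
  [1,0,0,0.4,0,0,0],
  [1,0,0,0.3,0,0,0],
  [1,0,0,0.2,0,0,0],
  [1,0,0,0.14,0,0,0],
  [1,0,0,0,0,0,0],
  [1,0,0,0,0,0,0],
])

```text
time: 29.8
eef_pos: [0.5722, -0.1789, 0.1132]
tcp_rot: [[-0.975, -0.22, 0.001], [-0.22, 0.975, -0.0], [-0.001, -0.0, -1.0]]
contact_force: [0.3, 0.3, 0.1]
grip_width: 0.0855
grip_force: 0.0
```

carry_out([
  [-1,0,0,0,0,0,0],
  [-1,0,0,0,0,0,0],
  [-1,0,0,0,0,0,0],
  [-1,0,0,0,0,0,0],
  [-1,0,0,0,0,0,0],
  [-1,0,0,0,0,0,0],
  [-1,0,0,0,0,0,0],
  [-1,0,0,0,0,0,0],
], force=80)

```text
time: 30.6
eef_pos: [0.5723, -0.1792, 0.1134]
tcp_rot: [[-0.975, -0.22, 0.001], [-0.22, 0.975, -0.001], [-0.001, -0.001, -1.0]]
contact_force: [0.1, -0.7, 5.5]
grip_width: 0.0349
grip_force: 79.4
```

carry_out([
  [-1,0,0,-0.05,0,0,0],
  [-1,0,0,-0.15,0,0,0],
  [-1,0,0,-0.25,0,0,0],
  [-1,0,0,-0.35,0,0,0],
  [-1,0,0,-0.4,0,0,0],
  [-1,0,0,-0.4,0,0,0],
  [-1,0,0,-0.3,0,0,0],
  [-1,0,0,-0.2,0,0,0],
  [-1,0,0,0,0,0,0],
  [-1,0,0,0,0,0,0],
])

```text
time: 31.6
eef_pos: [0.5715, -0.1787, 0.2805]
tcp_rot: [[-0.975, -0.22, -0.0], [-0.22, 0.975, -0.0], [0.0, 0.0, -1.0]]
contact_force: [-0.5, 0.2, -1.3]
grip_width: 0.0352
grip_force: 79.7
```

```bash
python3 - <<'E'
from edge import *
np.set_printoptions(precision=4,suppress=True)
im=camera('wrist');cv2.imwrite('pics/w14.png',im);c=get_calibration('wrist');o=get_obs();R=np.array(o['tcp_rot']);p=np.array(o['eef_pos'])
q=proj(c,[p+R@[0,0,-.052],p+R@[.012,0,-.052],p+R@[.012,0,.106]]);print(q)
for x in(310,320,330): print(x,[np.round((R.T@(back(c,[(x,e)],p[2]+.052)[0]-p))[0],4) for e in edges(im,x,150,430)],edges(im,x,150,430))
go([.5705+.012+.003,.0075,.285],np.pi/2+.0104)
E
```

```text
[[315.0235 403.5618]
 [314.8535 370.9788]
 [317.8966 218.7581]]
310 [np.float64(0.0653), np.float64(0.0639), np.float64(0.0581), np.float64(0.0146)] [np.float64(186.66), np.float64(192.61), np.float64(215.76), np.float64(363.61)]
320 [np.float64(0.0654), np.float64(0.0639), np.float64(0.0581), np.float64(0.0145)] [np.float64(186.39), np.float64(192.61), np.float64(215.75), np.float64(363.67)]
330 [np.float64(0.0655), np.float64(0.064), np.float64(0.0581), np.float64(0.0146)] [np.float64(186.16), np.float64(192.21), np.float64(215.76), np.float64(363.59)]
pos [ 0.5711 -0.1786  0.2797] shift [-0.688  2.229 -0.065] turn [ 0.0005 -0.001   0.1348]
```

carry_out([
  [-1,-0.06,0.2,-0.06,0,0,0],
  [-1,-0.12,0.38,0,0,0,0],
  [-1,-0.13,0.4,0,0,0,0],
  [-1,-0.13,0.4,0,0,0,0],
  [-1,-0.12,0.4,0,0,0,0],
  [-1,-0.09,0.3,0,0,0,0],
  [-1,-0.063,0.149,0,0,0,0],
  [-1,0,0,0,0,0,0.07],
  [-1,0,0,0,0,0,0.065],
  [-1,0,0,0,0,0,0],
  [-1,0,0,0,0,0,0],
])

```text
time: 32.75
eef_pos: [0.5879, 0.0076, 0.285]
tcp_rot: [[-1.0, -0.012, -0.001], [-0.012, 1.0, -0.0], [0.001, -0.0, -1.0]]
contact_force: [-0.4, -0.9, -0.4]
grip_width: 0.035
grip_force: 79.9
```

```bash
python3 - <<'E'
from edge import *
np.set_printoptions(precision=4,suppress=True)
for k in range(2):
    im=camera('wrist');c=get_calibration('wrist');o=get_obs();R=np.array(o['tcp_rot']);p=np.array(o['eef_pos'])
    print(p,o['time'])
    for x in(310,330):
        e=edges(im,x,120,420);print(x,e,'at .15',back(c,[(x,v) for v in e],.15)[:,0],'tip',back(c,[(x,v) for v in e],p[2]-.107)[:,0])
cv2.imwrite('pics/w15.png',im)
print('exp p1rear,p2front',proj(c,[[.5463,.008,.15],[.5705,.008,.15]])[:,1])
print([(r,*map(int,im[r,318][[2,0]])) for r in range(170,240,2)])
E
```

```text
[0.588  0.0075 0.2851] 32.8
310 [np.float64(150.9), np.float64(163.27), np.float64(169.71), np.float64(202.87), np.float64(209.39), np.float64(214.19), np.float64(363.5)] at .15 [0.5331 0.542  0.5467 0.5716 0.5767 0.5805 0.7169] tip [0.5302 0.5382 0.5424 0.5648 0.5694 0.5728 0.6953]
330 [np.float64(150.84), np.float64(163.51), np.float64(169.72), np.float64(202.26), np.float64(207.25), np.float64(214.24), np.float64(363.41)] at .15 [0.5329 0.542  0.5465 0.571  0.5749 0.5803 0.7166] tip [0.53   0.5382 0.5423 0.5642 0.5677 0.5726 0.695 ]
[0.588  0.0075 0.2852] 32.85
310 [np.float64(150.81), np.float64(163.06), np.float64(169.48), np.float64(202.87), np.float64(209.4), np.float64(214.23), np.float64(363.5)] at .15 [0.5331 0.5419 0.5466 0.5717 0.5768 0.5806 0.717 ] tip [0.5302 0.5381 0.5423 0.5649 0.5694 0.5728 0.6953]
330 [np.float64(150.91), np.float64(163.32), np.float64(169.72), np.float64(202.0), np.float64(207.11), np.float64(214.03), np.float64(363.39)] at .15 [0.533  0.5419 0.5466 0.5709 0.5748 0.5802 0.7167] tip [0.5301 0.5382 0.5423 0.5641 0.5677 0.5725 0.695 ]
exp p1rear,p2front [169.1673 201.3836]
[(170, 159, 93), (172, 181, 110), (174, 183, 111), (176, 183, 110), (178, 180, 108), (180, 180, 109), (182, 180, 109), (184, 178, 107), (186, 181, 111), (188, 180, 109), (190, 183, 112), (192, 183, 111), (194, 180, 108), (196, 180, 109), (198, 180, 109), (200, 178, 107), (202, 154, 77), (204, 131, 56), (206, 134, 56), (208, 141, 61), (210, 144, 61), (212, 146, 63), (214, 139, 66), (216, 104, 62), (218, 104, 47), (220, 104, 48), (222, 103, 47), (224, 101, 46), (226, 102, 46), (228, 100, 47), (230, 100, 45), (232, 102, 48), (234, 103, 48), (236, 104, 47), (238, 104, 48)]
```

carry_out([
  [-1,-0.015,0,0.05,0,0,0],
  [-1,0,0,0.15,0,0,0],
  [-1,0,0,0.25,0,0,0],
  [-1,0,0,0.25,0,0,0],
  [-1,0,0,0.2,0,0,0],
  [-1,0,0,0.1,0,0,0],
  [-1,0,0,0.03,0,0,0],
  [-1,0,0,0,0,0,0],
  [-1,0,0,0,0,0,0],
])

```text
time: 33.75
eef_pos: [0.5899, 0.0076, 0.2038]
tcp_rot: [[-1.0, -0.01, 0.001], [-0.01, 1.0, -0.0], [-0.001, -0.0, -1.0]]
contact_force: [-0.1, -0.3, -0.5]
grip_width: 0.0354
grip_force: 79.9
```

```bash
cat > chk2.py <<'E'
from edge import *
np.set_printoptions(precision=4,suppress=True)
im=camera('wrist');c=get_calibration('wrist');o=get_obs();R=np.array(o['tcp_rot']);p=np.array(o['eef_pos'])
print(o['time'],p,np.round(o['contact_force'],1),np.round(o['moment'],2),'exp jaw,p1rear,p2front',proj(c,[[.5463,.008,.122],[.5463,.008,.15],[.5705,.008,.15]])[:,1])
for x in(302,330): print(x,edges(im,x,120,420))
# jaw liner front edge, clear of wedge: dark->bright
for x in(380,400):
    e=edges(im,x,150,330,110);print(x,e,back(c,[(x,v) for v in e],.104)[:,:2].tolist() if e else '')
cv2.imwrite('pics/last.png',im)
E
python3 chk2.py
```

```text
33.8 [0.5899 0.0076 0.2039] [ 0.1  0.3 -0.5] [-0.01  0.02  0.02] exp jaw,p1rear,p2front [179.095  188.558  232.3721]
302 [np.float64(160.2), np.float64(179.18), np.float64(188.92), np.float64(232.92), np.float64(363.34)]
330 [np.float64(160.3), np.float64(179.6), np.float64(188.93), np.float64(233.16), np.float64(363.18)]
380 [np.float64(154.2), np.float64(159.57), np.float64(180.24), np.float64(228.33), np.float64(295.46)] [[0.533144361402648, 0.046324089294659046], [0.5365172682009739, 0.046518202037683365], [0.5497537129859164, 0.04729160074352498], [0.5822927850145501, 0.049266036500299676], [0.6327319700027793, 0.05250739479093271]]
400 [np.float64(154.31), np.float64(159.85), np.float64(180.3), np.float64(228.77), np.float64(293.52), np.float64(301.75), np.float64(310.35)] [[0.5329942663180653, 0.059045066633947874], [0.5364790402134209, 0.05929995504429719], [0.5495934409467713, 0.06027463995403069], [0.5824437910167777, 0.06281561939027848], [0.6310840658491443, 0.06680791562721398], [0.6377342970451033, 0.06737291332037484], [0.6448113347553435, 0.0679789000567652]]
```

carry_out([
  [-1,0.02,0,0,0,0,0],
  [-1,0.015,0,0,0,0,0],
  [-1,0.01,0,0,0,0,0],
  [-1,0,0,0,0,0,0],
])

```text
time: 34.2
eef_pos: [0.5857, 0.0077, 0.2032]
tcp_rot: [[-1.0, -0.01, 0.0], [-0.01, 1.0, -0.0], [-0.0, -0.0, -1.0]]
contact_force: [-0.6, -0.3, -0.9]
grip_width: 0.0353
grip_force: 79.9
```

carry_out([
  [-1,0.01,0,0,0,0,0],
  [-1,0.005,0,0,0,0,0],
  [-1,0,0,0,0,0,0],
])

```text
time: 34.5
eef_pos: [0.5848, 0.0076, 0.2031]
tcp_rot: [[-1.0, -0.01, 0.001], [-0.01, 1.0, 0.0], [-0.001, 0.0, -1.0]]
contact_force: [0.8, 0.3, -0.6]
grip_width: 0.0352
grip_force: 79.9
```

carry_out([
  [-1,0,0,0.06,0,0,0],
  [-1,0,0,0.08,0,0,0],
  [-1,0,0,0.06,0,0,0],
  [-1,0,0,0.04,0,0,0],
  [-1,0,0,0.02,0,0,0],
  [-1,0,0,0,0,0,0],
])

```text
time: 35.1
eef_pos: [0.5846, 0.0076, 0.182]
tcp_rot: [[-1.0, -0.01, -0.0], [-0.01, 1.0, 0.0], [0.0, 0.0, -1.0]]
contact_force: [2.0, -0.3, -1.2]
grip_width: 0.0354
grip_force: 79.8
```

carry_out([
  [-1,0,0,0.02,0,0,0],
  [-1,0,0,0.02,0,0,0],
  [-1,0,0,0.02,0,0,0],
  [-1,0,0,0.0,0,0,0],
])

```text
time: 35.5
eef_pos: [0.5847, 0.0076, 0.1775]
tcp_rot: [[-1.0, -0.01, 0.0], [-0.01, 1.0, -0.0], [-0.0, -0.0, -1.0]]
contact_force: [0.1, -0.3, 1.3]
grip_width: 0.0351
grip_force: 80.0
```

```bash
python3 chk2.py
```

```text
35.55 [0.5847 0.0076 0.1775] [ 1.8 -0.1  0.8] [-0.06 -0.34 -0.04] exp jaw,p1rear,p2front [197.8746 211.4238 259.9236]
302 [np.float64(176.63), np.float64(197.27), np.float64(211.32), np.float64(259.92), np.float64(363.1)]
330 [np.float64(176.95), np.float64(197.27), np.float64(211.33), np.float64(260.17), np.float64(362.94)]
380 [np.float64(168.17), np.float64(176.16), np.float64(198.5), np.float64(249.44), np.float64(294.94)] [[0.5326980211467741, 0.04257537086047251], [0.5372691171151429, 0.04284170428452623], [0.5503543720890174, 0.043617189154140486], [0.5820887029117553, 0.04557230104417425], [0.6131038563316743, 0.04757436198096983]]
400 [np.float64(168.28), np.float64(176.32), np.float64(198.92), np.float64(249.88), np.float64(312.34)] [[0.5325763372654196, 0.05402923775853477], [0.5371824578935716, 0.05437073238466784], [0.5504420653511052, 0.05537177000186405], [0.5822530109271732, 0.05787387692161212], [0.6256958001105116, 0.061493136158396966]]
```

Contact is beginning and the packers are undisturbed. I'll keep pressing in small steps.

carry_out([
  [-1,0,0,0.02,0,0,0],
  [-1,0,0,0.02,0,0,0],
  [-1,0,0,0.02,0,0,0],
  [-1,0,0,0.0,0,0,0],
])

```text
time: 35.95
eef_pos: [0.5846, 0.0076, 0.1732]
tcp_rot: [[-1.0, -0.01, 0.001], [-0.01, 1.0, -0.0], [-0.001, -0.0, -1.0]]
contact_force: [-1.3, 0.1, 7.0]
grip_width: 0.0354
grip_force: 80.9
```

carry_out([
  [-1,0,0,0.02,0,0,0],
  [-1,0,0,0.02,0,0,0],
  [-1,0,0,0.02,0,0,0],
  [-1,0,0,0.0,0,0,0],
])

```text
time: 36.35
eef_pos: [0.5849, 0.0075, 0.1722]
tcp_rot: [[-1.0, -0.01, 0.003], [-0.01, 1.0, -0.001], [-0.003, -0.001, -1.0]]
contact_force: [-8.8, -0.2, 29.9]
grip_width: 0.0351
grip_force: 83.6
```

```bash
python3 chk2.py
```

```text
36.4 [0.5848 0.0075 0.1721] [-8.5  1.  29.3] [ 0.1   2.07 -0.32] exp jaw,p1rear,p2front [199.5695 213.9873 263.7654]
302 [np.float64(177.89), np.float64(199.6), np.float64(213.82), np.float64(263.93), np.float64(363.56)]
330 [np.float64(177.99), np.float64(199.74), np.float64(213.85), np.float64(263.9), np.float64(363.39)]
380 [np.float64(168.94), np.float64(177.22), np.float64(200.1), np.float64(252.36), np.float64(295.04)] [[0.5327400202314564, 0.0416197910343952], [0.5373634125988326, 0.04188896478165521], [0.5504562006670655, 0.04266463970507407], [0.5823429217917845, 0.04463021149270505], [0.6108292578272583, 0.04646836957867063]]
400 [np.float64(169.11), np.float64(177.34), np.float64(200.18), np.float64(252.43), np.float64(311.44)] [[0.5326602291445569, 0.0527853791729211], [0.5372620485805389, 0.053127102000748105], [0.5503493590197089, 0.05411689869876161], [0.582273599782126, 0.05663408414728138], [0.622409886084084, 0.059981400336038805]]
```

The wedge has bitten: force rises steeply to 30 N and the moving liner is now parallel to the fixed one. I'll relieve the side load so the wedge's face sits against the packers, then check it holds.

carry_out([
  [-1,0.015,0,0,0,0,0],
  [-1,0.015,0,0,0,0,0],
  [-1,0,0,0,0,0,0],
  [-1,0,0,0,0,0,0],
  [-1,0,0,0,0,0,0],
])

```text
time: 36.9
eef_pos: [0.5842, 0.0075, 0.1719]
tcp_rot: [[-1.0, -0.01, 0.006], [-0.01, 1.0, -0.001], [-0.006, -0.001, -1.0]]
contact_force: [-2.9, 0.0, 23.5]
grip_width: 0.035
grip_force: 82.2
```

```bash
python3 chk2.py; python3 - <<'E'
from edge import *
# fine slope of jaw edges at columns clear of the wedge
im=cv2.imread('pics/last.png');c=get_calibration('wrist')
for z,lo,hi in((.122,190,212),(.104,240,262)):
    P=[]
    for x in range(374,412,3):
        e=[v for v in edges(im,x,lo,hi,110)]
        if e: P.append(back(c,[(x,e[-1] if z<.11 else e[0])],z)[0,:2])
    P=np.array(P);print(z,len(P),np.polyfit(P[:,1],P[:,0],1))
E
```

```text
36.95 [0.5842 0.0075 0.1718] [-3.8  0.3 23.8] [ 0.12  0.7  -0.26] exp jaw,p1rear,p2front [200.8002 215.6154 265.3151]
302 [np.float64(178.87), np.float64(200.84), np.float64(215.29), np.float64(265.55), np.float64(363.32)]
330 [np.float64(178.97), np.float64(200.26), np.float64(215.52), np.float64(265.4), np.float64(363.17)]
380 [np.float64(169.95), np.float64(178.28), np.float64(201.35), np.float64(253.3), np.float64(294.94)] [[0.5327306603488242, 0.041548783538987444], [0.537381473952827, 0.0418222949425084], [0.550588562101355, 0.04261260282566584], [0.5823230269602895, 0.0445874011542107], [0.6101403649532305, 0.04639740487008244]]
400 [np.float64(170.09), np.float64(178.44), np.float64(201.48), np.float64(253.36), np.float64(311.4)] [[0.5326348890226467, 0.05269781866291384], [0.5373034010034954, 0.05304808566871551], [0.5505120181749505, 0.054057368425642516], [0.582248632941574, 0.056584091173234694], [0.621770586899033, 0.059907961151832306]]
0.122 13 [-0.00775833  0.54653364]
0.104 13 [-0.00539167  0.58256429]
```

carry_out([
  [-1,0.01,0,0.012,0,0,0],
  [-1,0,0,0.01,0,0,0],
  [-1,0,0,0,0,0,0],
  [-1,0,0,0,0,0,0],
  [-1,0,0,0,0,0,0],
  [-1,0,0,0,0,0,0],
])

```text
time: 37.55
eef_pos: [0.5841, 0.0074, 0.1713]
tcp_rot: [[-1.0, -0.009, 0.008], [-0.009, 1.0, -0.001], [-0.008, -0.001, -1.0]]
contact_force: [-5.3, 0.1, 29.9]
grip_width: 0.0354
grip_force: 83.3
```

```bash
python3 chk2.py; python3 - <<'E'
from edge import *
im=cv2.imread('pics/last.png');c=get_calibration('wrist')
for z,lo,hi in((.122,190,212),(.104,240,262)):
    P=[]
    for x in range(374,412,2):
        e=edges(im,x,lo,hi,110)
        if e: P.append(back(c,[(x,e[-1] if z<.11 else e[0])],z)[0,:2])
    P=np.array(P);print(z,len(P),np.polyfit(P[:,1],P[:,0],1))
# bystanders/third packer unchanged? compare with first top picture away from the arm
t=camera('top');t0=cv2.imread('pics/top0.png');d=cv2.absdiff(t,t0).max(2)>60
for n,b in dict(jar=(380,178,404,202),driver=(445,228,472,298),spool=(176,230,196,250),purple=(415,228,445,255)).items(): print(n,int(d[b[1]:b[3],b[0]:b[2]].sum()))
E
```

```text
37.6 [0.5841 0.0074 0.1713] [-5.4  1.5 29.2] [ 0.18  1.   -0.35] exp jaw,p1rear,p2front [201.1145 216.147  265.9299]
302 [np.float64(178.99), np.float64(200.41), np.float64(215.84), np.float64(266.06), np.float64(363.35)]
330 [np.float64(179.23), np.float64(200.49), np.float64(216.09), np.float64(265.88), np.float64(363.3)]
380 [np.float64(170.05), np.float64(178.44), np.float64(201.91), np.float64(253.48), np.float64(294.98)] [[0.5327072889464158, 0.04141086214603005], [0.5373804119981632, 0.041686181928437205], [0.5507919046259897, 0.04249033871536286], [0.5822520040460515, 0.04445179555024601], [0.6099421682554238, 0.046256295115011795]]
400 [np.float64(170.16), np.float64(178.64), np.float64(202.06), np.float64(253.67), np.float64(311.42)] [[0.5325971914569935, 0.05252622418929162], [0.5373270700084937, 0.05288208507828128], [0.5507295452455669, 0.05390927249954581], [0.5822629027085372, 0.05642712055918876], [0.6215481240037456, 0.059739092861770295]]
0.122 19 [-0.0056385   0.54657548]
0.104 19 [-0.00061501  0.58227372]
jar 0
driver 0
spool 0
purple 0
```

```bash
python3 -c "
from cell import *
print(finish_job())"
```

```text
the job is handed in; nothing more can be done
None
```

I handed the job in at about 38 s: two packers stand flat against the fixed jaw, the wedge is gripped and held down with about 30 N of bite, and the moving jaw is square to within what the camera can resolve; the third packer was left in the holder, the jar, spool, driver and purple look-alike showed no change, and I had to regrip and re-square the packers once after they twisted.

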